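Setting out spray cans at the fume extractor

TASK

Get the desk ready for spraying: lift every tall spray can out of the leaning partitioned carton and stand them all upright on the cork mat, the whole foot of each on the mat, and pull the fume extractor's damper rod to its middle click. When all that is done, switch the fan on by swinging the toggle lever on top of the extractor right over. Leave the squat jar in the carton.

Things in the scene. Friction and masses are not known exactly. Their poses are not given: they have to be found in the camera images.
- carton: fixed cardboard carton, propped so its mouth leans 25 deg to the robot. Origin on the table under its middle; x from its front to its back, y along its length, z up; its depth axis, upward, is (-0.423, 0, 0.906) in this frame. Outside 186 (front-back) x 276 (y) x 150 mm deep, walls and floor 5 mm; 4 mm dividers as high as the walls make 2 rows of 3 cells, 86 x 86 mm each
- carton_mouth (a point): centre of the carton's mouth (on the middle divider's top edge). The rim is about 147 mm above the table at the front and 226 mm at the back. The cans and the jar stand on the floor of their cells, leaning on the cell's front wall, axis along the depth axis; a can's top is 13 mm, the jar's 83 mm below the rim
- mat: cork mat, fixed, flat, 250 (x) x 180 (y) x 3 mm thick; origin at the centre of its underside, z up
- extractor: fixed grey bench fume extractor: box 200 deep (x) x 260 wide (y) x 150 mm high, hose on top at the back. Origin on the table 25 mm ahead (-x) of the middle of its front face; x points from the origin into the box, z up. The damper rod leaves the front at y = +60 mm, 85 mm high; the switch lever stands on top at x = 60, y = -20 mm
- damper_knob (a point): centre of the black round knob (40 mm diameter, 22 mm long along the rod) on the end of the damper's push-pull rod, which is a 10 mm round rod running along the extractor's x axis; knob centre 85 mm above the table and 70 mm ahead of the extractor's front face when the rod is pushed in. 25 mm radially free around it, nothing above it
- damper (a joint): travel of the damper rod (m): 0 pushed in, 0.05 pulled fully out (towards the extractor's -x, away from the box). It has three click positions, at 0, 0.025 (middle) and 0.05; passing from one to the next takes about 8 to 12 N, and released near one it snaps into it
- fan_switch (a joint): angle of the fan's toggle lever on top of the extractor (rad): 0 leaning towards the extractor's -x (off), 1.0 swung over towards +x (on); it stays where it is left
- fan_switch_tip (a point): centre of the 26 mm ball on the tip of the fan's black toggle lever, 60 mm from its pivot (172 mm above the table), easily pushed (2 N); the lever leans 29 deg ahead of upright when off and as far behind when on
- can1: tall spray can, aluminium with a paper band, 132 mm tall, 0.2 to 0.4 kg: body 66 mm in diameter up to 78 mm, a domed shoulder, then an upright black nozzle 22 mm in diameter from 92 mm to the top; origin at the centre of its underside, z along its axis to the nozzle. 3 to 5 of the five cans are there (None if absent), each in its own cell of the carton
- can2: tall spray can, aluminium with a paper band, 132 mm tall, 0.2 to 0.4 kg: body 66 mm in diameter up to 78 mm, a domed shoulder, then an upright black nozzle 22 mm in diameter from 92 mm to the top; origin at the centre of its underside, z along its axis to the nozzle. 3 to 5 of the five cans are there (None if absent), each in its own cell of the carton
- can3: tall spray can, aluminium with a paper band, 132 mm tall, 0.2 to 0.4 kg: body 66 mm in diameter up to 78 mm, a domed shoulder, then an upright black nozzle 22 mm in diameter from 92 mm to the top; origin at the centre of its underside, z along its axis to the nozzle. 3 to 5 of the five cans are there (None if absent), each in its own cell of the carton
- can4: tall spray can, aluminium with a paper band, 132 mm tall, 0.2 to 0.4 kg: body 66 mm in diameter up to 78 mm, a domed shoulder, then an upright black nozzle 22 mm in diameter from 92 mm to the top; origin at the centre of its underside, z along its axis to the nozzle. 3 to 5 of the five cans are there (None if absent), each in its own cell of the carton
- can5: tall spray can, aluminium with a paper band, 132 mm tall, 0.2 to 0.4 kg: body 66 mm in diameter up to 78 mm, a domed shoulder, then an upright black nozzle 22 mm in diameter from 92 mm to the top; origin at the centre of its underside, z along its axis to the nozzle. 3 to 5 of the five cans are there (None if absent), each in its own cell of the carton
- jar1: squat amber glass jar with black lid, 67 mm diameter, 62 mm tall, in a cell of the carton; stays there. Origin at the centre of its underside

How it is judged:
By the outcome, as a careful person would: the job done as asked, in the order asked, and still so for the second after the job is handed in, with the robot touching nothing.
Of can1, can2, can3, can4, can5 only 3 to 5 are there at a start; the rules pass over those that are not, and their reading is None.
At some moment in a run one of can1, can2, can3, can4, can5 may be knocked a few centimetres aside while the robot is not near it.
It also fails if it takes over 210 s, if anything falls off the work surface, if the arm or the gripper's body presses on something with over 40 N, if the wrist force passes 120 N, or if a joint passes its speed limit or range.

ROBOT

A 6-joint arm with a two-finger parallel gripper is mounted at the origin on the work surface. World frame = base frame: x ahead of the robot, y to its left, z up, the work surface at z = 0. Lengths are in m, angles in rad, forces in N, time in s.
With the tool pointing down it reaches from about 0.375 to 0.825 m from the base axis. Payload 5.5 kg.
Tool frame: the origin (TCP) lies between the finger pads; the fingertips stand tcp_to_tips ahead of it and the grasp point (between the pads) is the TCP (tcp_to_tips is the distance from the TCP to the fingertips, in m); z points along the fingers, y is the line along which they close (so a half turn about z gives the same grasp; the last joint's range is limited). The gripper opens to 85 mm and grips with 20 to 120 N. Pads are 22 mm wide; open, the fingers measure 114 mm over their backs; the gripper's body (76 mm by 85 mm) begins 54 mm behind the grasp point. The pads swing forward as they close: fully open they stand 13 mm farther back than shut.
Start: joints at [-1.278, 0.314, -0.047, 1.21, 0, 1.571], TCP at [0.173, -0.574, 0.25] pointing down, gripper open.
Joint ranges: [-2.67, 2.67], [-0.69, 1.73], [-1.03, 1.25], [-2.08, 2.16], [-1.42, 1.45], [-3.14, 3.14]. Speed limits (rad/s): [2.39, 2.39, 3.01, 3.14, 3.14, 3.14].

INTERFACE

Orientations are given as a unit quaternion [w, x, y, z].
In Python, from cell import get_state, get_image, camera_params, sign_off, find_in, silhouettes, tcp_to_tips gives the robot as it stands. The module is installed in compiled form; this text tells all that it offers.
- The arm moves only by the tool play_rows, never from a script. Its argument "steps" is a list of rows, each a list of 6 numbers: the shift along the tool's x, y, z in mm, then the turn, a rotation vector about the tool's x, y, z in units of 8 degrees (1.0 is 8 degrees). In form: [[tx, ty, tz, ax, ay, az], ...]. A call has 1 to 12 rows; each row is the pose to reach, as a shift and turn from the pose commanded when the call began, along the tool's axes at that moment; what a row does not reach only later rows make up. A row lasts 1/8 s, in which the tool goes at most 62.5 mm and 10.7 degrees, less where a joint would pass 70% of its speed; a pose out of reach is approached as far as the arm can. A call with a gripper value outside its range is refused whole. "grip" is the opening, from 0 (shut) to 1 (fully open), set as the call begins (left out, the last holds). The fingers move at their own pace and stop on an object; "grip_force" is the grip in N (left out, the last holds). Time passes only in rows, so rows that repeat a pose let the fingers close. It gives the time, the measured TCP pose, the force, the opening and the grip force at its end, in the units of the state.
- get_state(): the state, without advancing time (a new reading comes with each control period).
- get_image(name): name is "side" or "top"; returns the picture (420x560x3 uint8, blue, green, red); there is no depth.
- camera_params(name): a dict with "vertical_fov" (degrees; the focal length in pixels is half the picture's height over the tangent of half this angle, whatever the lens; pixels are square), "cx", "cy" (the principal point, pixels), "world_from_camera" (4x4, takes a point from camera to world coordinates). Camera axes: x right, y down, z forward; pixel columns grow to the right and rows downward; lengths in m; the calibration is good to about 2 mm. A picture is of the moment at which its call begins. camera_params takes no time and is no camera call.
- sign_off(): hands the job in; it is judged then, once.
Trained networks look in the newest picture that a camera, given by its name, has taken for a name from the list of things; names that differ only in an ending like _2 or _b are one class to them, and where a whole thing is asked for, a point or a joint stands for the part that bears it (a point fixed in the world has none). Each returns a list of dicts, best first, with "score" (0 to 1); they miss things now and then, are a little off and sometimes report something else, mostly with a low value. They report only what shows in the picture. A call takes as long as a camera call.
- find_in(query, camera): "centre" ([column, row] in pixels, amid what is visible of it).
- silhouettes(query, camera): "pixels" (420x560 bool, what is visible of it) and "centre" ([column, row] in pixels, amid what is visible of it).
The state is a dict: "time": time; "joint_pos": joint angles; "qd": joint speeds; "effort": joint torques, N m; "position": TCP position; "orientation": TCP orientation; "contact_force": force on the tool from outside, world axes, zero at the start; "torque": the same for the moment, N m; "gripper_width": finger opening in m; "finger_force": force on a finger pad.
Only numpy, scipy, OpenCV 4.12 (cv2) and the standard library are available. Lean on these libraries where they do the work, as an engineer would, in place of code of your own. Each camera call takes 0.05 s, during which the arm holds its last target. There are 200 camera calls.

## Working session

There is one attempt and no reset: what is moved stays moved. The work goes in short steps, Python scripts to look and compute and a tool call to move; the robot and the scene stay as the last step left them, time stands still between calls to the robot, and variables do not carry over. Pictures are saved under pics/ and viewed, at most 17 in all, crops included, and the job is handed in when it is done.

Besides the shell and the picture viewer there is one more tool, called after "Emit:" by a JSON object that holds its "method" and its "body", one argument or row to a line. play_rows: Moves the arm, as the interface text tells. Its arguments: {"type":"object","properties":{"steps":{"type":"array"},"grip":{"type":"number"},"grip_force":{"type":"number"}},"required":["steps"]}

```bash
mkdir -p pics
cat > h.py <<'E'
import numpy as np, cv2
from cell import *
from scipy.spatial.transform import Rotation as R
def cam(n):
    p=camera_params(n); f=210/np.tan(np.radians(p["vertical_fov"])/2)
    return f,p["cx"],p["cy"],np.array(p["world_from_camera"])
def ray(n,px):
    f,cx,cy,T=cam(n); d=T[:3,:3]@np.array([(px[0]-cx)/f,(px[1]-cy)/f,1.]); return T[:3,3],d
def at_z(n,px,z):
    o,d=ray(n,px); return o+d*(z-o[2])/d[2]
def proj(n,P):
    f,cx,cy,T=cam(n); P=np.atleast_2d(P); q=(P-T[:3,3])@T[:3,:3]; return np.c_[q[:,0]/q[:,2]*f+cx,q[:,1]/q[:,2]*f+cy]
def tri(a,b):
    o1,d1=ray("side",a); o2,d2=ray("top",b); d1/=np.linalg.norm(d1); d2/=np.linalg.norm(d2)
    A=sum(np.eye(3)-np.outer(d,d) for d in(d1,d2)); B=sum((np.eye(3)-np.outer(d,d))@o for o,d in((o1,d1),(o2,d2)))
    x=np.linalg.solve(A,B); return x,abs((o2-o1)@np.cross(d1,d2)/np.linalg.norm(np.cross(d1,d2)))
E
python3 - <<'E'
from h import *
np.set_printoptions(precision=3,suppress=True)
for n in("side","top"):
    cv2.imwrite(f"pics/{n}0.png",get_image(n)); f,cx,cy,T=cam(n); print(n,f,cx,cy,T)
print(tcp_to_tips, get_state())
for n in("side","top"):
    for q in("can1","jar1","carton","mat","extractor","damper_knob","fan_switch_tip"):
        print(n,q,[(np.round(r["centre"],1).tolist(),round(r["score"],2)) for r in find_in(q,n)])
E
```

```text
side 509.2933534949515 282.64212249277716 207.59915542969537 [[-0.866 -0.287  0.409  0.024]
 [-0.5    0.514 -0.697  0.937]
 [-0.011 -0.808 -0.589  0.943]
 [ 0.     0.     0.     1.   ]]
top 429.6226024644108 286.8595920225651 206.06339820969387 [[ 0.012 -0.985  0.174  0.381]
 [-1.    -0.016 -0.019 -0.002]
 [ 0.022 -0.173 -0.985  1.105]
 [ 0.     0.     0.     1.   ]]
0.019 {'time': 0.1, 'joint_pos': array([-1.278,  0.314, -0.048,  1.21 , -0.   ,  1.571]), 'qd': array([ 0.   , -0.002,  0.003, -0.   , -0.002, -0.001]), 'effort': array([ -0.001, -54.077,  34.054,   0.011,  -0.   ,   0.   ]), 'position': array([ 0.173, -0.574,  0.25 ]), 'orientation': array([-0.001,  0.989,  0.146, -0.   ]), 'contact_force': array([ 0.02 , -0.009, -0.206]), 'torque': array([-0.055,  0.023,  0.008]), 'finger_force': 0.0, 'gripper_width': 0.08543322381325534}
side can1 [([375.2, 167.3], 0.57)]
side jar1 []
side carton [([348.7, 174.3], 0.78), ([224.3, 320.7], 0.41)]
side mat [([305.4, 261.2], 0.88)]
side extractor [([177.0, 279.1], 0.65)]
side damper_knob [([222.4, 323.0], 0.74)]
side fan_switch_tip [([207.3, 242.2], 0.66)]
top can1 [([412.1, 245.3], 0.92), ([451.5, 206.3], 0.76), ([453.2, 243.8], 0.75), ([410.2, 210.0], 0.7), ([373.6, 213.8], 0.65)]
top jar1 [([373.3, 250.8], 0.69)]
top carton [([417.2, 228.8], 0.77)]
top mat [([279.6, 237.1], 0.82)]
top extractor [([158.9, 149.2], 0.57)]
top damper_knob [([129.7, 219.3], 0.49)]
top fan_switch_tip [([144.8, 175.8], 0.65), ([279.9, 234.2], 0.35), ([412.2, 248.2], 0.19)]
```

View pics/top0.png

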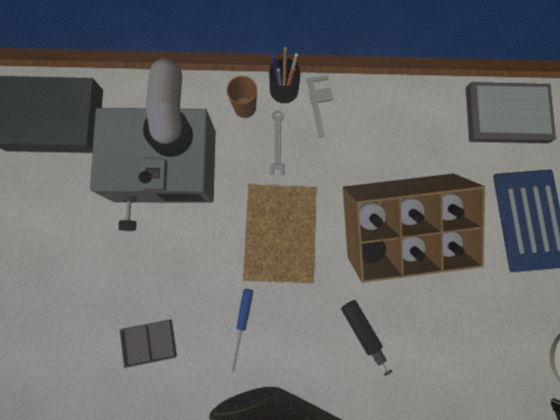

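View pics/side0.png

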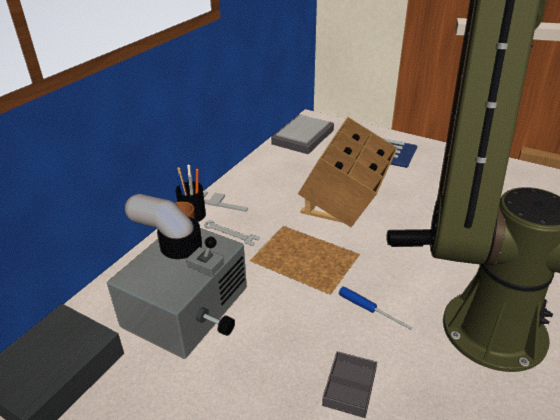

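Run:
```python
from h import *
np.set_printoptions(precision=3,suppress=True)
for q,n in(("mat","top"),("mat","side"),("extractor","top"),("carton","top"),("carton","side"),("can1","top"),("damper_knob","top"),("fan_switch_tip","top")):
    if n: 
        r=silhouettes(q,n)
        for s in (r if q=="can1" else r[:1]):
            m=s["pixels"].astype(np.uint8); c=max(cv2.findContours(m,0,2)[0],key=cv2.contourArea)
            box=cv2.boxPoints(cv2.minAreaRect(c)); h=cv2.approxPolyDP(cv2.convexHull(c),5,True)[:,0]
            print(q,n,round(s["score"],2),m.sum(),np.round(s["centre"],1),"hull",h.tolist())
            if q=="mat": print(np.array([at_z(n,p,.003) for p in h])[:,:2].tolist())
print("knob",tri([222.4,323],[129.7,219.3]),"tip",tri([207.3,242.2],[144.8,175.8]))
```

```text
mat top 0.94 6565 [280.7 234.6] hull [[313, 187], [312, 282], [244, 279], [249, 187]]
[[0.6276388984104623, -0.09211793186087497], [0.38168363741312505, -0.08995460096301032], [0.3870657068448199, 0.08190172929219365], [0.6247937345415544, 0.07580307884671807]]
mat side 0.57 4040 [304.6 262.4] hull [[250, 259], [283, 226], [358, 253], [330, 293]]
[[0.6353962308606191, 0.07665854756030366], [0.6294284555895493, -0.09509298808494171], [0.3864122635691552, -0.09162138005944664], [0.38751470850399017, 0.0854121995264484]]
extractor top 0.76 12875 [156.9 149.7] hull [[169, 60], [213, 127], [213, 199], [120, 229], [89, 187], [96, 112], [154, 63]]
carton top 0.95 10210 [418.3 229.5] hull [[484, 188], [481, 267], [360, 281], [347, 257], [344, 187], [455, 175]]
carton side 0.62 6040 [345.8 179.2] hull [[346, 117], [396, 147], [375, 195], [351, 226], [300, 212], [298, 193]]
can1 top 0.93 650 [370.6 213.3] hull [[377, 202], [385, 219], [366, 229], [359, 204]]
can1 top 0.82 501 [453.7 207.5] hull [[453, 193], [463, 215], [445, 220], [442, 198]]
can1 top 0.79 550 [412.2 211.7] hull [[415, 198], [423, 219], [404, 223], [401, 200]]
can1 top 0.73 420 [451.6 243.5] hull [[457, 233], [462, 254], [444, 255], [443, 236]]
can1 top 0.72 518 [412.4 248.4] hull [[420, 238], [423, 258], [405, 260], [402, 241]]
damper_knob top 0.53 248 [128.8 219.6] hull [[129, 203], [135, 227], [122, 231], [118, 225]]
fan_switch_tip top 0.63 510 [450.7 205.1] hull [[453, 193], [463, 215], [444, 220], [443, 195]]
knob (array([0.524, 0.353, 0.08 ]), np.float64(0.0001755714103749837)) tip (array([0.599, 0.28 , 0.225]), np.float64(0.006310067475407731))
```

The top view shows five cans: all three back cells, plus the front-middle and front-right cells. The jar is in the front-left cell (373,250), the mat is at (280,234), the knob at (128,226) and the lever ball at (145,176). The side view agrees: knob at (226,325), ball at (210,242). Next I fit the carton, mat and extractor poses and plan the first move.

```bash
cat >> h.py <<'E'
from scipy.optimize import minimize, differential_evolution
U=np.array([-.4226,0,.9063]); V=np.array([.9063,0,.4226])
def Rz(a): return R.from_euler("z",a).as_matrix()
def carton_pt(c,v,y,u):  # c=(mouth x,y,yaw); coords from mouth centre
    return np.array([c[0],c[1],.1865])+Rz(c[2])@(v*V+np.array([0,y,0])+u*U)
def boxhull(n,P):
    m=np.zeros((420,560),np.uint8); cv2.fillConvexPoly(m,cv2.convexHull(np.round(proj(n,P)*16).astype(np.int32)),1,shift=4); return m>0
def iou(a,b): return (a&b).sum()/(a|b).sum()
def rows(wps,st=None,step=55,ang=9):
    """wps: list of (pos, R). prints rows from the present pose"""
    st=st or get_state(); p0=np.array(st["position"]); q=st["orientation"]; R0=R.from_quat([q[1],q[2],q[3],q[0]])
    p,r=p0,R0; out=[]
    for P,Q in wps:
        P=np.array(P); d=(r.inv()*Q).as_rotvec(); k=max(1,int(np.ceil(max(np.linalg.norm(P-p)*1000/step,np.degrees(np.linalg.norm(d))/ang))))
        for i in range(1,k+1):
            t=R0.inv().apply(p+(P-p)*i/k-p0)*1000; w=np.degrees((R0.inv()*r*R.from_rotvec(d*i/k)).as_rotvec())/8
            out.append([round(float(a)) for a in t]+[round(float(a),2)+0. for a in w])
        p,r=P,Q
    print(len(out),str(out).replace(" ",""))
def down(yaw,tilt=0): # tool x along yaw, z down; tilt: z leaning toward yaw dir
    return R.from_matrix(Rz(yaw)@R.from_euler("y",-tilt,degrees=True).as_matrix()@np.diag([1.,-1,-1]))
E
python3 - <<'E'
from h import *
np.set_printoptions(precision=4,suppress=True)
im={n:get_image(n) for n in("side","top")}
S={(q,n):silhouettes(q,n)[0]["pixels"] for q in("carton","mat","extractor") for n in("side","top")}
C=[(v,y,u) for v in(-.093,.093) for y in(-.138,.138) for u in(-.15,0)]
fc=lambda c:-sum(iou(boxhull(n,np.array([carton_pt(c,*k) for k in C])),S["carton",n])*(1. if n=="top" else .5) for n in("side","top"))
r=differential_evolution(fc,[(.4,.75),(-.45,-.1),(-.3,.3)],seed=0,maxiter=40); c=r.x; print("carton",c,r.fun)
M=np.array([(x,y,.003) for x in(-.125,.125) for y in(-.09,.09)])
fm=lambda m:-sum(iou(boxhull(n,M@Rz(m[2]).T+[m[0],m[1],0]),S["mat",n]) for n in("side","top"))
r=differential_evolution(fm,[(.4,.6),(-.1,.1),(-.2,.2)],seed=0,maxiter=40); m=r.x; print("mat",m,r.fun)
E_=np.array([(x,y,z) for x in(.025,.225) for y in(-.13,.13) for z in(0,.15)])
fe=lambda e:-sum(iou(boxhull(n,E_@Rz(e[2]).T+[e[0],e[1],0]),S["extractor",n]) for n in("side","top"))
r=differential_evolution(fe,[(.4,.75),(.1,.5),(-.3,.3)],seed=0,maxiter=40); e=r.x; print("extr",e,r.fun)
def line(n,P,col):
    q=np.round(proj(n,np.array(P))*1).astype(int); cv2.polylines(im[n],[q.reshape(-1,1,2)],False,col,1)
for n in im:
    line(n,[carton_pt(c,*k) for k in((-.093,-.138,0),(-.093,.138,0),(.093,.138,0),(.093,-.138,0),(-.093,-.138,0))],(0,255,0))
    for v in(-.055,.035):
        for y in(-.09,0,.09): line(n,[carton_pt(c,v,y,-.053),carton_pt(c,v,y,-.013)],(0,0,255))
    line(n,(M@Rz(m[2]).T+[m[0],m[1],0])[[0,1,3,2,0]],(255,255,0))
    Q=E_@Rz(e[2]).T+[e[0],e[1],0]; line(n,Q[[1,3,7,5,1]],(0,255,255))
    ep=lambda x,y,z:Rz(e[2])@[x,y,z]+[e[0],e[1],0]
    line(n,[ep(.025,.06,.085),ep(-.045,.06,.085)],(255,0,255)); line(n,[ep(.06,-.02,.172),ep(.031,-.02,.2245)],(255,0,255))
cv2.imwrite("pics/fit.png",np.vstack([cv2.resize(im["top"][40:300,80:500],None,fx=1.3,fy=1.3)[:, :546],cv2.resize(im["side"][100:360,100:520],None,fx=1.3,fy=1.3)[:, :546]])[:, :])
np.savez("fit.npz",c=c,m=m,e=e)
for v in(.035,-.055):
    for y in(.09,0,-.09): print(v,y,carton_pt(c,v,y,-.025))
Q=down(c[2],25); G=carton_pt(c,-.055,-.09,-.025)
A=carton_pt(c,-.055,-.09,.06)
rows([([.35,-.45,.35],down(c[2],10)),(A,Q)])
E
```

```text
carton [ 0.4848 -0.3103  0.1266] -1.2028402872092694
mat [ 0.5072 -0.0058 -0.0368] -1.9427998397300046Traceback (most recent call last):
  File "<stdin>", line 13, in <module>
    return fun(*args, **kwargs)
    ret = solver.solve()
    next(self)
    ~~~~^^^^^^
    energy = self.func(parameters)
    return self.f(x, *self.args)
           ~~~~~~^^^^^^^^^^^^^^^
  File "<stdin>", line 12, in <lambda>
  File "<stdin>", line 12, in <genexpr>
  File "h.py", line 23, in boxhull
    m=np.zeros((420,560),np.uint8); cv2.fillConvexPoly(m,cv2.convexHull(np.round(proj(n,P)*16).astype(np.int32)),1,shift=4); return m>0
                                                                                 ~~~~^^^^^
  File "h.py", line 12, in proj
    f,cx,cy,T=cam(n); P=np.atleast_2d(P); q=(P-T[:3,3])@T[:3,:3]; return np.c_[q[:,0]/q[:,2]*f+cx,q[:,1]/q[:,2]*f+cy]
              ~~~^^^
  File "h.py", line 5, in cam
    p=camera_params(n); f=210/np.tan(np.radians(p["vertical_fov"])/2)
ValueError: time passes only in moves, steps and waits
```

```bash
python3 -c "
import cv2;a=cv2.imread('pics/fit.png');print(a.shape);cv2.imwrite('pics/fit2.png',cv2.resize(a,None,fx=600/a.shape[0],fy=600/a.shape[0],interpolation=cv2.INTER_AREA) if a.shape[0]>600 else a)"
```

```text
[ WARN:0@0.006] global loadsave.cpp:275 findDecoder imread_('pics/fit.png'): can't open/read file: check file path/integrity
Traceback (most recent call last):
AttributeError: 'NoneType' object has no attribute 'shape'
```

```bash
python3 - <<'E'
s=open("h.py").read()
s=s.replace("def cam(n):","import functools\n@functools.lru_cache(None)\ndef cam(n):")
open("h.py","w").write(s)
E
cat > fit.py <<'E'
from h import *
np.set_printoptions(precision=4,suppress=True)
im={n:get_image(n) for n in("side","top")}
def sil(q,n):
    m=silhouettes(q,n)[0]["pixels"].astype(np.uint8); k=max(cv2.findContours(m,0,2)[0],key=cv2.contourArea)
    o=np.zeros_like(m); cv2.fillConvexPoly(o,cv2.convexHull(k),1); return o>0
Sc={n:sil("carton",n) for n in im}; Sm={n:sil("mat",n) for n in im}
C=[(v,y,u) for v in(-.093,.093) for y in(-.138,.138) for u in(-.15,0)]
fc=lambda c:-sum(iou(boxhull(n,np.array([carton_pt(c,*k) for k in C])),Sc[n]) for n in im)
r=differential_evolution(fc,[(.4,.75),(-.45,-.1),(-.3,.3)],seed=0,maxiter=40); c=r.x; print("carton",c,r.fun)
M=np.array([(x,y,.003) for x in(-.125,.125) for y in(-.09,.09)])
m=np.array([.5072,-.0058,-.0368])
# extractor: knob and tip triangulated (base: knob at (-.045,.06), tip (.031,-.02))
k=np.array([.524,.353]); t=np.array([.599,.28]); d=k-t; yaw=np.arctan2(d[1],d[0])-np.arctan2(.08,-.076)
e=np.r_[(k+t)/2-(Rz(yaw)[:2,:2]@[-.007,.02]),yaw]; print("extr",e)
def line(n,P,col):
    q=np.round(proj(n,np.array(P))*1).astype(int); cv2.polylines(im[n],[q.reshape(-1,1,2)],False,col,1)
for n in im:
    line(n,[carton_pt(c,*k) for k in((-.093,-.138,0),(-.093,.138,0),(.093,.138,0),(.093,-.138,0),(-.093,-.138,0))],(0,255,0))
    for v in(-.055,.035):
        for y in(-.09,0,.09): line(n,[carton_pt(c,v,y,-.053),carton_pt(c,v,y,-.013)],(0,0,255))
    line(n,(M@Rz(m[2]).T+[m[0],m[1],0])[[0,1,3,2,0]],(255,255,0))
    ep=lambda x,y,z:Rz(e[2])@[x,y,z]+[e[0],e[1],0]
    line(n,[ep(.025,-.13,.15),ep(.025,.13,.15),ep(.225,.13,.15),ep(.225,-.13,.15),ep(.025,-.13,.15)],(0,255,255))
    line(n,[ep(.025,.06,.085),ep(-.045,.06,.085)],(255,0,255)); line(n,[ep(.06,-.02,.172),ep(.031,-.02,.2245)],(255,0,255))
a=cv2.resize(im["top"][60:290,80:500],None,fx=1.3,fy=1.3,interpolation=cv2.INTER_CUBIC);b=cv2.resize(im["side"][110:340,100:520],None,fx=1.3,fy=1.3,interpolation=cv2.INTER_CUBIC)
cv2.imwrite("pics/fit.png",np.vstack([a,b]))
np.savez("fit.npz",c=c,m=m,e=e)
for v in(.035,-.055):
    for y in(.09,0,-.09): print(v,y,carton_pt(c,v,y,-.025))
rows([([.38,-.4,.35],down(c[2],10)),(carton_pt(c,-.055,-.09,.06),down(c[2],25))])
E
python3 fit.py
```

```text
carton [ 0.4849 -0.3106  0.1209] -1.897613353292276
extr [0.5693 0.2968 0.0391]
0.035 0.09 [ 0.516  -0.2162  0.1786]
0.035 0 [ 0.5269 -0.3055  0.1786]
0.035 -0.09 [ 0.5378 -0.3949  0.1786]
-0.055 0.09 [ 0.4351 -0.226   0.1406]
-0.055 0 [ 0.4459 -0.3154  0.1406]
-0.055 -0.09 [ 0.4568 -0.4047  0.1406]
9 [[41,-18,-17,-0.02,0.21,0.2],[83,-36,-33,-0.04,0.42,0.41],[124,-54,-50,-0.05,0.62,0.61],[166,-72,-66,-0.07,0.83,0.82],[207,-89,-83,-0.09,1.04,1.02],[248,-107,-100,-0.11,1.25,1.23],[261,-100,-56,-0.16,1.87,1.22],[273,-94,-11,-0.21,2.49,1.22],[285,-87,33,-0.27,3.12,1.21]]
```

View pics/fit.png

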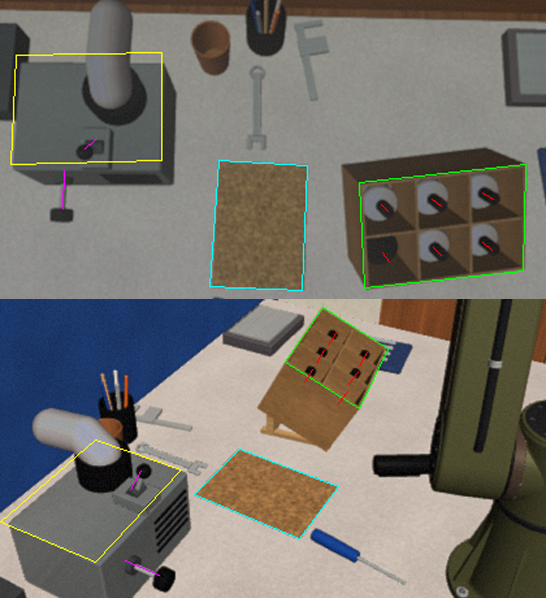

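The overlay matches the carton rim, the nozzles (within about 3 px) and the mat. The extractor outline is off and needs refitting later. First I go above the front-right can.

Emit:
{"method": "play_rows", "body": {
  "steps": [
    [41,-18,-17,-0.02,0.21,0.2],
    [83,-36,-33,-0.04,0.42,0.41],
    [124,-54,-50,-0.05,0.62,0.61],
    [166,-72,-66,-0.07,0.83,0.82],
    [207,-89,-83,-0.09,1.04,1.02],
    [248,-107,-100,-0.11,1.25,1.23],
    [261,-100,-56,-0.16,1.87,1.22],
    [273,-94,-11,-0.21,2.49,1.22],
    [285,-87,33,-0.27,3.12,1.21],
    [285,-87,33,-0.27,3.12,1.21]
  ],
  "grip": 0.5,
  "grip_force": 60
}}

```text
time: 3.15
position: [0.4182, -0.4061, 0.2128]
orientation: [-0.016, 0.975, 0.058, 0.214]
contact_force: [-0.9, 0.1, 0.7]
gripper_width: 0.0428
finger_force: 0.0
```

```bash
cat > can.py <<'E'
from h import *
import sys
np.set_printoptions(precision=4,suppress=True)
F=np.load("fit.npz"); c,m=F["c"],F["m"]; Q=down(c[2],25)
def P(v,y,u): return (carton_pt(c,v,y,u),Q)
def slot(a,b,z,tilt=0): # mat coordinates
    return (Rz(m[2])@[a,b,0]+[m[0],m[1],z],down(0 if not tilt else c[2],tilt))
E
python3 - <<'E'
from can import *
s=get_state(); print(s["time"],s["position"],s["gripper_width"],s["joint_pos"])
print(carton_pt(c,-.055,-.09,.06), R.from_matrix(Q.as_matrix()).as_quat()[[3,0,1,2]], s["orientation"])
rows([P(-.055,-.09,-.026)],step=30)
E
```

```text
3.15 [ 0.4182 -0.4061  0.2128] 0.04284035792289351 [-0.9726  0.1422 -0.4268  0.799   0.3841  2.0902]
[ 0.4211 -0.409   0.2176] [-0.0131  0.9745  0.059   0.216 ] [-0.0164  0.9751  0.0578  0.2137]
3 [[2,1,28,-0.02,0.01,-0.01],[3,3,55,-0.03,0.02,-0.02],[5,4,83,-0.05,0.03,-0.03]]
```

Emit:
{"method": "play_rows", "body": {
  "steps": [
    [1,1,25,0,0,0],
    [1,1,50,0,0,0],
    [1,1,50,0,0,0],
    [1,1,50,0,0,0]
  ]
}}

```text
time: 3.65
position: [0.4437, -0.4082, 0.1747]
orientation: [-0.012, 0.974, 0.059, 0.217]
contact_force: [-0.7, 0.1, 0.6]
gripper_width: 0.0424
finger_force: 0.0
```

```bash
cat > look.py <<'E'
from h import *
import sys
# look.py out top:x0,x1,y0,y1,scale ...
out=sys.argv[1]; L=[]
for a in sys.argv[2:]:
    n,b=a.split(":"); x0,x1,y0,y1,s=map(float,b.split(","))
    L.append(cv2.resize(get_image(n)[int(y0):int(y1),int(x0):int(x1)],None,fx=s,fy=s,interpolation=cv2.INTER_CUBIC))
h=max(a.shape[0] for a in L); L=[cv2.copyMakeBorder(a,0,h-a.shape[0],0,4,cv2.BORDER_CONSTANT) for a in L]
o=np.hstack(L); print(o.shape); cv2.imwrite(out,o)
E
python3 - <<'E'
from can import *
s=get_state(); print(s["position"],s["contact_force"],carton_pt(c,-.055,-.09,.01)); print((R.from_quat(np.r_[s["orientation"][1:],s["orientation"][0]]).inv()*Q).as_rotvec(degrees=True))
rows([P(-.055,-.09,-.026)],step=30)
E
python3 look.py pics/g1.png top:330,520,150,310,2.1 side:270,450,90,250,2.1
```

```text
[ 0.4437 -0.4082  0.1747] [-0.6955  0.1371  0.5887] [ 0.4421 -0.4065  0.1723]
[ 0.113  -0.0677  0.0759]
2 [[-1,-1,19,0.01,0.0,0.0],[-2,-2,38,0.01,-0.01,0.01]]
(336, 785, 3)
```

View pics/g1.png

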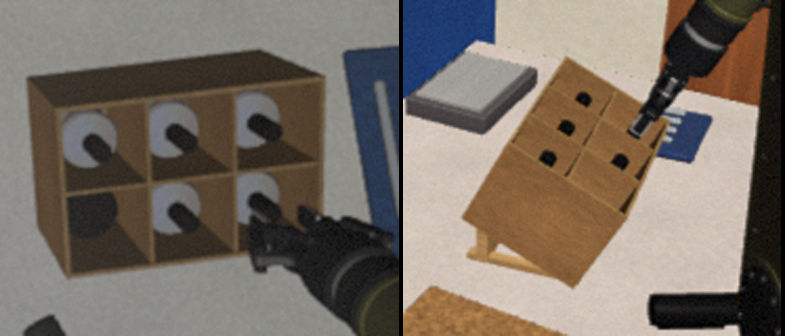

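Run:
```python
from can import *
p=np.array(get_state()["position"])
for n,o in(("top",(330,150)),("side",(270,90))):
    for dy in(-.028,0,.028):
        for du in(0,-.019): print(n,dy,du,((proj(n,p+Rz(c[2])@(np.array([0,dy,0])+du*U))-o)*2.1).round())
    print("nozzle",((proj(n,np.array([carton_pt(c,-.055,-.09,u) for u in(-.053,-.013)]))-o)*2.1).round().tolist())
```

```text
top -0.028 0 [[309. 218.]]
top -0.028 -0.019 [[300. 211.]]
top 0 0 [[282. 221.]]
top 0 -0.019 [[274. 214.]]
top 0.028 0 [[256. 223.]]
top 0.028 -0.019 [[248. 217.]]
nozzle [[253.0, 201.0], [270.0, 214.0]]
side -0.028 0 [[248. 107.]]
side -0.028 -0.019 [[242. 116.]]
side 0 0 [[244. 116.]]
side 0 -0.019 [[237. 125.]]
side 0.028 0 [[239. 125.]]
side 0.028 -0.019 [[232. 134.]]
nozzle [[222.0, 148.0], [236.0, 129.0]]
```

Emit:
{"method": "play_rows", "body": {
  "steps": [
    [-1,-1,20,0,0,0],
    [-2,-2,38,0,0,0],
    [-2,-2,38,0,0,0]
  ]
}}

```text
time: 4.12
position: [0.4569, -0.4049, 0.1397]
orientation: [-0.012, 0.974, 0.059, 0.217]
contact_force: [-5.5, 1.2, 8.9]
gripper_width: 0.0423
finger_force: 5.0
```

Emit:
{"method": "play_rows", "body": {
  "steps": [
    [0,0,0,0,0,0],
    [0,0,0,0,0,0],
    [0,0,0,0,0,0],
    [0,0,0,0,0,0]
  ],
  "grip": 0,
  "grip_force": 60
}}

```text
time: 4.62
position: [0.4572, -0.4047, 0.1389]
orientation: [-0.012, 0.974, 0.059, 0.217]
contact_force: [-3.7, -0.8, 7.2]
gripper_width: 0.0201
finger_force: 58.3
```

Run:
```python
from can import *
s=get_state();print(s["position"],carton_pt(c,-.055,-.09,-.026))
rows([P(-.055,-.09,.14),(carton_pt(c,-.055,-.09,.14)+[0,0,.03],Q)],step=35)
```

```text
[ 0.4572 -0.4047  0.1389] [ 0.4572 -0.4047  0.1397]
6 [[0,0,-33,0.0,0.0,0.0],[0,0,-67,0.01,0.0,0.0],[0,0,-100,0.01,-0.01,0.0],[1,0,-133,0.01,-0.01,0.0],[1,0,-167,0.02,-0.01,0.0],[13,0,-194,0.02,-0.01,0.0]]
```

Emit:
{"method": "play_rows", "body": {
  "steps": [
    [0,0,-30,0,0,0],
    [0,0,-65,0,0,0],
    [0,0,-100,0,0,0],
    [0,0,-135,0,0,0],
    [0,0,-167,0,0,0],
    [13,0,-195,0,0,0],
    [13,0,-195,0,0,0]
  ]
}}

```text
time: 5.5
position: [0.387, -0.4133, 0.3216]
orientation: [-0.011, 0.974, 0.059, 0.217]
contact_force: [-0.2, 0.2, -3.5]
gripper_width: 0.0203
finger_force: 59.9
```

```bash
python3 - <<'E'
from can import *
s=get_state();print(s["position"],s["joint_pos"])
# slot: near-right on mat (a=-84,b=-46); z of TCP = 3+132-13=.122
rows([slot(-.084,-.046,.30),slot(-.084,-.046,.20),slot(-.084,-.046,.132)],step=45)
E
python3 look.py pics/g2.png top:230,520,90,330,1.4 side:200,450,0,250,1.5
```

```text
[ 0.387  -0.4133  0.3216] [-1.0326  0.0602 -0.2664  1.0528  0.3964  2.026 ]
14 [[7,-40,6,-0.02,-0.35,0.1],[14,-80,11,-0.04,-0.7,0.19],[21,-119,17,-0.05,-1.04,0.29],[28,-159,23,-0.07,-1.39,0.38],[35,-199,29,-0.09,-1.74,0.48],[42,-239,34,-0.11,-2.09,0.57],[48,-278,40,-0.12,-2.44,0.67],[55,-318,46,-0.14,-2.79,0.76],[62,-358,51,-0.16,-3.13,0.86],[48,-358,82,-0.16,-3.13,0.86],[34,-358,112,-0.16,-3.13,0.86],[20,-358,142,-0.16,-3.13,0.86],[5,-358,173,-0.16,-3.13,0.86],[-9,-359,204,-0.16,-3.13,0.86]]
(375, 789, 3)
```

View pics/g2.png

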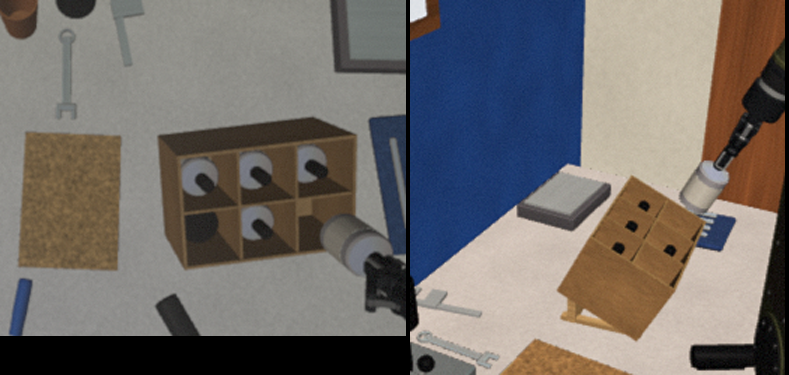

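Can 1 came out cleanly and hangs in line with the tool. Next I carry it to the mat's near-right slot.

Emit:
{"method": "play_rows", "body": {
  "steps": [
    [8,-40,3,0,-0.35,0.1],
    [17,-80,5,-0.04,-0.7,0.19],
    [25,-119,8,-0.05,-1.04,0.29],
    [33,-159,11,-0.07,-1.39,0.38],
    [42,-199,13,-0.09,-1.74,0.48],
    [50,-239,16,-0.11,-2.09,0.57],
    [58,-278,19,-0.12,-2.44,0.67],
    [67,-318,21,-0.14,-2.79,0.76],
    [75,-358,24,-0.16,-3.13,0.86],
    [48,-358,82,-0.16,-3.13,0.86],
    [29,-358,124,-0.16,-3.13,0.86],
    [13,-358,158,-0.16,-3.13,0.86]
  ]
}}

```text
time: 7.1
position: [0.4193, -0.0463, 0.1777]
orientation: [-0.002, 1.0, 0.001, -0.003]
contact_force: [-0.6, -0.6, -3.0]
gripper_width: 0.0198
finger_force: 60.0
```

```bash
python3 - <<'E'
from can import *
s=get_state();print(s["position"],s["joint_pos"])
rows([slot(-.084,-.046,.128),slot(-.084,-.046,.121)],step=45)
E
python3 look.py pics/g3.png top:230,380,130,330,1.8 side:200,450,100,320,1.8
```

```text
[ 0.4193 -0.0463  0.1777] [-0.1132  0.0308 -0.5595  0.9865  0.0043  3.0274]
3 [[1,1,25,-0.02,0.02,0.0],[3,3,50,-0.04,0.04,0.01],[3,3,57,-0.04,0.04,0.01]]
(396, 728, 3)
```

View pics/g3.png

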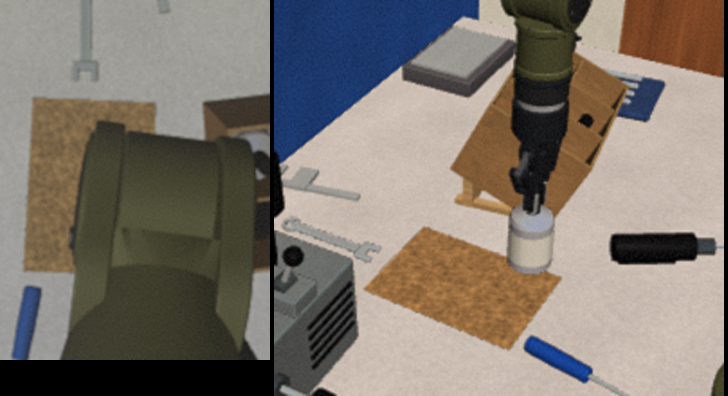

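Emit:
{"method": "play_rows", "body": {
  "steps": [
    [2,1,25,0,0,0],
    [3,2,48,0,0,0],
    [3,2,54,0,0,0],
    [3,2,54,0,0,0]
  ]
}}

```text
time: 7.7
position: [0.4246, -0.0489, 0.1281]
orientation: [-0.002, 1.0, -0.0, -0.001]
contact_force: [-0.2, 0.6, -3.0]
gripper_width: 0.0198
finger_force: 59.9
```

Emit:
{"method": "play_rows", "body": {
  "steps": [
    [0,0,2,0,0,0],
    [0,0,4,0,0,0],
    [0,0,6,0,0,0],
    [0,0,6,0,0,0]
  ]
}}

```text
time: 8.2
position: [0.4243, -0.0489, 0.1216]
orientation: [-0.002, 1.0, -0.0, -0.001]
contact_force: [0.6, -0.6, -2.8]
gripper_width: 0.0198
finger_force: 59.9
```

Emit:
{"method": "play_rows", "body": {
  "steps": [
    [0,0,1,0,0,0],
    [0,0,2,0,0,0],
    [0,0,3,0,0,0],
    [0,0,3,0,0,0]
  ]
}}

```text
time: 8.7
position: [0.4253, -0.0489, 0.1209]
orientation: [-0.002, 1.0, 0.0, 0.001]
contact_force: [-7.3, 2.0, 22.1]
gripper_width: 0.0197
finger_force: 63.2
```

Emit:
{"method": "play_rows", "body": {
  "steps": [
    [0,0,-2,0,0,0],
    [0,0,-2,0,0,0],
    [0,0,-2,0,0,0],
    [0,0,-2,0,0,0]
  ],
  "grip": 0.5
}}

```text
time: 9.2
position: [0.4243, -0.049, 0.1204]
orientation: [-0.002, 1.0, -0.0, -0.001]
contact_force: [-1.1, -0.6, -0.2]
gripper_width: 0.0428
finger_force: 0.0
```

```bash
cat >> can.py <<'E'
def flip(q): return q*R.from_euler("z",np.pi)
Q=flip(Q)
def slot(a,b,z): return (Rz(m[2])@[a,b,0]+[m[0],m[1],z],flip(down(0)))
E
python3 - <<'E'
from can import *
s=get_state();print(s["position"],s["joint_pos"],s["contact_force"])
p=np.array(s["position"])
rows([(p+[0,0,.13],down(0)),(np.array([.40,-.18,.28]),down(-1.2)),(np.array([.36,-.31,.28]),flip(down(c[2],12))),P(-.055,0,.06)],step=55,ang=10)
E
```

```text
[ 0.4243 -0.049   0.1204] [-0.1177  0.0941 -0.6363  0.8422  0.0038  3.024 ] [-1.0525 -0.5811 -0.2397]
23 [[0,0,-43,-0.01,0.0,0.0],[0,0,-87,-0.02,0.01,0.0],[0,-1,-130,-0.03,0.01,0.0],[-4,18,-134,-0.03,0.01,1.23],[-7,37,-139,-0.03,0.01,2.45],[-11,56,-143,-0.03,0.02,3.68],[-14,74,-147,-0.02,0.02,4.91],[-18,93,-152,-0.02,0.02,6.14],[-21,112,-156,-0.02,0.02,7.37],[-25,130,-160,-0.02,0.03,8.59],[-28,142,-160,0.15,0.02,9.77],[-32,154,-160,0.33,0.01,10.95],[-35,166,-160,0.51,0.0,12.13],[-39,178,-160,0.7,-0.01,13.31],[-43,189,-160,0.9,-0.02,14.48],[-46,201,-160,1.11,-0.03,15.66],[-50,213,-160,1.32,-0.04,16.83],[-54,225,-160,1.54,-0.05,18.01],[-57,237,-160,1.78,-0.07,19.18],[-61,249,-161,2.02,-0.08,20.35],[-65,260,-161,2.27,-0.09,21.51],[-39,265,-129,3.49,-0.17,21.36],[-14,270,-98,4.7,-0.24,21.13]]
```

Run:
```python
from can import *
s=get_state()
p=np.array(s["position"])
rows([(p+[0,0,.13],down(0)),(np.array([.40,-.18,.28]),down(1.5)),(np.array([.36,-.31,.28]),flip(down(c[2],8)))],step=55,ang=10)
```

```text
23 [[0,0,-43,-0.01,0.0,0.0],[0,0,-87,-0.02,0.01,0.0],[0,-1,-130,-0.03,0.01,0.0],[-3,14,-133,-0.03,0.01,-1.19],[-6,29,-137,-0.03,0.01,-2.39],[-8,43,-140,-0.03,0.0,-3.58],[-11,58,-143,-0.03,0.0,-4.78],[-14,72,-147,-0.03,0.0,-5.97],[-16,87,-150,-0.03,0.0,-7.16],[-19,101,-153,-0.03,-0.01,-8.36],[-22,116,-157,-0.03,-0.01,-9.55],[-25,130,-160,-0.03,-0.01,-10.74],[-28,142,-160,-0.15,-0.01,-11.89],[-32,154,-160,-0.27,0.0,-13.03],[-35,166,-160,-0.39,0.0,-14.18],[-39,178,-160,-0.52,0.01,-15.32],[-43,189,-160,-0.66,0.01,-16.47],[-46,201,-160,-0.81,0.02,-17.61],[-50,213,-160,-0.96,0.02,-18.75],[-54,225,-160,-1.11,0.03,-19.89],[-57,237,-160,-1.28,0.04,-21.03],[-61,249,-161,-1.46,0.04,-22.17],[-65,260,-161,1.52,-0.05,21.58]]
```

Emit:
{"method": "play_rows", "body": {
  "steps": [
    [0,0,-43,0,0,0],
    [0,0,-87,0,0,0],
    [0,0,-130,0,0,0],
    [-3,14,-133,0,0,-1.2],
    [-6,29,-137,0,0,-2.4],
    [-8,43,-140,0,0,-3.6],
    [-11,58,-143,0,0,-4.8],
    [-14,72,-147,0,0,-6],
    [-16,87,-150,0,0,-7.2],
    [-19,101,-153,0,0,-8.4],
    [-22,116,-157,0,0,-9.6],
    [-25,130,-160,0,0,-10.8]
  ]
}}

```text
time: 10.7
position: [0.3994, -0.1801, 0.28]
orientation: [-0.002, 0.727, 0.687, 0.001]
contact_force: [-0.4, -0.1, 0.8]
gripper_width: 0.0426
finger_force: 0.0
```

Run:
```python
from can import *
s=get_state(); print(s["joint_pos"])
rows([(np.array([.38,-.31,.28]),flip(down(c[2],10))),P(-.055,0,.06)],step=55,ang=10)
```

```text
[-0.4258 -0.0011 -0.3519  1.2229  0.0031  1.2024]
13 [[-12,-1,0,-0.1,-0.09,-1.14],[-24,-2,0,-0.2,-0.17,-2.27],[-36,-3,0,-0.29,-0.26,-3.41],[-48,-4,0,-0.39,-0.34,-4.54],[-59,-5,0,-0.49,-0.43,-5.68],[-71,-7,0,-0.59,-0.52,-6.82],[-83,-8,0,-0.69,-0.6,-7.95],[-95,-9,0,-0.78,-0.69,-9.09],[-107,-10,0,-0.88,-0.77,-10.22],[-119,-11,0,-0.98,-0.86,-11.36],[-131,-12,0,-1.08,-0.94,-12.49],[-135,4,31,-1.9,-1.63,-12.42],[-139,19,62,-2.71,-2.31,-12.31]]
```

Emit:
{"method": "play_rows", "body": {
  "steps": [
    [-12,-1,0,-0.1,-0.09,-1.14],
    [-24,-2,0,-0.2,-0.17,-2.27],
    [-36,-3,0,-0.29,-0.26,-3.41],
    [-48,-4,0,-0.39,-0.34,-4.54],
    [-59,-5,0,-0.49,-0.43,-5.68],
    [-71,-7,0,-0.59,-0.52,-6.82],
    [-83,-8,0,-0.69,-0.6,-7.95],
    [-95,-9,0,-0.78,-0.69,-9.09],
    [-107,-10,0,-0.88,-0.77,-10.22],
    [-119,-11,0,-0.98,-0.86,-11.36],
    [-131,-12,0,-1.08,-0.94,-12.49],
    [-135,4,31,-1.9,-1.63,-12.42]
  ]
}}

```text
time: 12.2
position: [0.3974, -0.3166, 0.2505]
orientation: [0.155, -0.058, 0.986, 0.007]
contact_force: [0.7, -0.3, -0.8]
gripper_width: 0.043
finger_force: 0.0
```

Run:
```python
from can import *
s=get_state(); print(s["joint_pos"])
rows([P(-.055,0,.06),P(-.055,0,.02),P(-.055,0,-.021)],step=40,ang=10)
for n in("top","side"): cv2.imwrite(f"pics/x_{n}.png",get_image(n)); print(n,[(np.round(r["centre"]).tolist(),round(r["score"],2)) for r in find_in("can1",n)])
print(proj("side",slot(-.084,-.046,.06)[0]),proj("top",slot(-.084,-.046,.06)[0]))
```

```text
[-0.8241 -0.0172 -0.4758  0.9217  0.2483 -0.9179]
4 [[-2,-4,35,-0.04,-0.89,-0.02],[-7,-4,75,-0.04,-0.89,-0.02],[-9,-4,95,-0.04,-0.89,-0.02],[-12,-4,115,-0.04,-0.89,-0.02]]
top [([294.0, 262.0], 0.78), ([414.0, 250.0], 0.77), ([452.0, 205.0], 0.73), ([372.0, 211.0], 0.7), ([410.0, 212.0], 0.58)]
side [([338.0, 247.0], 0.96), ([349.0, 154.0], 0.55), ([335.0, 164.0], 0.49)]
[[341.1713 241.9616]] [[296.8268 265.0192]]
```

Emit:
{"method": "play_rows", "body": {
  "steps": [
    [-2,-4,35,0,-0.9,0],
    [-7,-4,75,0,-0.9,0],
    [-9,-4,95,0,-0.9,0],
    [-12,-4,115,0,-0.9,0],
    [-12,-4,115,0,-0.9,0],
    [-12,-4,115,0,-0.9,0]
  ]
}}

```text
time: 13.15
position: [0.4422, -0.3137, 0.1441]
orientation: [0.214, -0.057, 0.975, 0.012]
contact_force: [-0.1, -0.1, -0.6]
gripper_width: 0.043
finger_force: 0.0
```

Run:
```python
from can import *
s=get_state(); print(s["joint_pos"],s["position"],carton_pt(c,-.055,0,-.021))
A=carton_pt(c,-.055,0,.14)
rows([(A,Q),(A+[0,0,.03],Q)],step=36,ang=10)
```

```text
[-0.8105  0.0869 -0.6707  0.5418  0.3408 -0.8796] [ 0.4422 -0.3137  0.1441] [ 0.4442 -0.3156  0.1442]
6 [[0,-1,-32,0.0,-0.01,-0.01],[0,-1,-64,-0.01,-0.01,-0.01],[-1,-2,-96,-0.01,-0.02,-0.02],[-1,-2,-128,-0.02,-0.02,-0.02],[-1,-3,-160,-0.02,-0.03,-0.03],[-14,-3,-188,-0.02,-0.03,-0.03]]
```

Emit:
{"method": "play_rows", "body": {
  "steps": [
    [0,0,0,0,0,0],
    [0,0,0,0,0,0],
    [0,0,0,0,0,0],
    [0,0,0,0,0,0],
    [0,-1,-32,0,0,0],
    [0,-1,-64,0,0,0],
    [-1,-2,-96,0,0,0],
    [-1,-2,-128,0,0,0],
    [-1,-3,-160,0,0,0],
    [-14,-3,-190,0,0,0],
    [-14,-3,-190,0,0,0]
  ],
  "grip": 0,
  "grip_force": 60
}}

```text
time: 14.52
position: [0.3755, -0.3247, 0.3228]
orientation: [0.215, -0.056, 0.975, 0.011]
contact_force: [-0.0, -0.7, -5.0]
gripper_width: 0.0197
finger_force: 60.1
```

Run:
```python
from can import *
s=get_state(); print(s["joint_pos"],s["position"],s["contact_force"])
# front-left slot; avoid can at near-right
T=slot(-.084,.046,.30)[0]
rows([(np.array([.40,-.16,.33]),flip(down(0,8))),(T,flip(down(0))),slot(-.084,.046,.21),slot(-.084,.046,.136)],step=50,ang=10)
```

```text
[-0.9441 -0.1029 -0.4235  1.0249  0.3732 -1.0166] [ 0.3755 -0.3247  0.3228] [-0.0172 -0.6843 -4.9834]
13 [[-11,40,3,0.05,0.53,0.2],[-21,80,6,0.11,1.05,0.4],[-32,121,8,0.16,1.58,0.6],[-42,161,11,0.21,2.1,0.8],[-49,201,20,0.2,2.3,0.8],[-55,240,30,0.19,2.5,0.8],[-61,280,39,0.18,2.7,0.81],[-67,320,49,0.17,2.9,0.81],[-74,360,58,0.16,3.1,0.81],[-55,360,99,0.16,3.1,0.81],[-36,360,140,0.16,3.1,0.81],[-20,360,173,0.16,3.1,0.81],[-5,360,207,0.16,3.1,0.81]]
```

Emit:
{"method": "play_rows", "body": {
  "steps": [
    [-11,40,3,0.05,0.53,0.2],
    [-21,80,6,0.11,1.05,0.4],
    [-32,121,8,0.16,1.58,0.6],
    [-42,161,11,0.21,2.1,0.8],
    [-49,201,20,0.2,2.3,0.8],
    [-55,240,30,0.19,2.5,0.8],
    [-61,280,39,0.18,2.7,0.81],
    [-67,320,49,0.17,2.9,0.81],
    [-74,360,58,0.16,3.1,0.81],
    [-55,360,99,0.16,3.1,0.81],
    [-36,360,140,0.16,3.1,0.81],
    [-20,360,173,0.16,3.1,0.81]
  ]
}}

```text
time: 16.02
position: [0.4217, 0.0445, 0.1686]
orientation: [-0.003, -0.001, 1.0, 0.001]
contact_force: [0.3, -1.0, -4.2]
gripper_width: 0.0195
finger_force: 60.2
```

Run:
```python
from can import *
s=get_state(); print(s["joint_pos"],s["position"],s["contact_force"])
rows([slot(-.084,.046,.131),slot(-.084,.046,.127)],step=30,ang=10)
```

```text
[ 0.1031  0.0422 -0.57    0.9638  0.0029  0.1013] [0.4217 0.0445 0.1686] [ 0.3055 -0.9645 -4.177 ]
3 [[-2,-1,19,0.01,-0.02,0.01],[-3,-1,38,0.02,-0.04,0.01],[-3,-1,42,0.02,-0.04,0.01]]
```

Emit:
{"method": "play_rows", "body": {
  "steps": [
    [-2,-1,20,0,0,0],
    [-3,-1,36,0,0,0],
    [-3,-1,39,0,0,0],
    [-3,-1,41,0,0,0],
    [-3,-1,43,0,0,0],
    [-3,-1,43,0,0,0]
  ]
}}

```text
time: 16.77
position: [0.427, 0.0434, 0.1295]
orientation: [-0.0, -0.0, 1.0, 0.001]
contact_force: [-0.5, -0.7, -3.6]
gripper_width: 0.0195
finger_force: 60.2
```

Emit:
{"method": "play_rows", "body": {
  "steps": [
    [0,0,1,0,0,0],
    [0,0,2,0,0,0],
    [0,0,3,0,0,0],
    [0,0,4,0,0,0],
    [0,0,4,0,0,0]
  ]
}}

```text
time: 17.4
position: [0.4276, 0.0433, 0.1263]
orientation: [0.0, -0.0, 1.0, 0.001]
contact_force: [-2.4, -0.7, 7.0]
gripper_width: 0.0193
finger_force: 61.7
```

Run:
```python
from can import *
p=np.array(get_state()["position"])
rows([(p+[0,0,.14],flip(down(0))),(np.array([.45,-.12,.30]),flip(down(c[2],13))),P(.035,.09,.06)],step=50,ang=10)
```

```text
10 [[0,0,-47,0.01,0.0,0.0],[0,0,-93,0.01,0.0,0.0],[0,0,-140,0.02,0.0,0.01],[-6,-40,-149,-0.01,-0.4,-0.21],[-11,-81,-157,-0.03,-0.81,-0.43],[-17,-122,-166,-0.06,-1.22,-0.64],[-22,-163,-174,-0.08,-1.62,-0.86],[-32,-196,-159,-0.11,-2.12,-0.86],[-43,-230,-145,-0.14,-2.62,-0.85],[-53,-264,-130,-0.17,-3.12,-0.85]]
```

Emit:
{"method": "play_rows", "body": {
  "steps": [
    [0,0,0,0,0,0],
    [0,0,0,0,0,0],
    [0,0,-47,0,0,0],
    [0,0,-93,0,0,0],
    [0,0,-140,0,0,0],
    [-6,-40,-149,0,-0.4,-0.21],
    [-11,-81,-157,-0.03,-0.81,-0.43],
    [-17,-122,-166,-0.06,-1.22,-0.64],
    [-22,-163,-174,-0.08,-1.62,-0.86],
    [-32,-196,-159,-0.11,-2.12,-0.86],
    [-43,-230,-145,-0.14,-2.62,-0.85],
    [-53,-264,-130,-0.17,-3.12,-0.85]
  ],
  "grip": 0.5
}}

```text
time: 18.9
position: [0.4805, -0.2222, 0.2546]
orientation: [0.217, -0.059, 0.974, 0.013]
contact_force: [0.3, 0.8, -0.4]
gripper_width: 0.0429
finger_force: 0.0
```

```bash
python3 - <<'E'
from can import *
s=get_state(); print(s["joint_pos"],s["position"],s["gripper_width"])
rows([P(.035,.09,.02),P(.035,.09,-.022)],step=40,ang=10)
E
python3 look.py pics/g4.png top:230,500,130,310,1.5 side:230,420,90,310,1.5
```

```text
[-0.5981 -0.0888 -0.5792  0.7411  0.2824 -0.6703] [ 0.4805 -0.2222  0.2546] 0.042895455119787394
3 [[0,2,39,-0.01,0.01,0.0],[0,2,60,-0.01,0.01,0.0],[0,2,81,-0.01,0.01,0.0]]
(330, 698, 3)
```

View pics/g4.png

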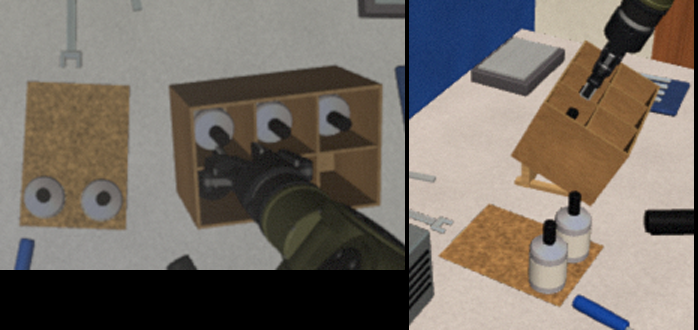

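Both cans stand upright on the mat's near half, and the fingers are in line with the back-left nozzle. I go down to it.

Emit:
{"method": "play_rows", "body": {
  "steps": [
    [0,0,35,0,0,0],
    [0,1,60,0,0,0],
    [0,1,81,0,0,0],
    [0,1,81,0,0,0]
  ]
}}

```text
time: 19.5
position: [0.5141, -0.2151, 0.1809]
orientation: [0.215, -0.059, 0.975, 0.013]
contact_force: [0.2, -0.7, 1.2]
gripper_width: 0.043
finger_force: 0.0
```

Run:
```python
from can import *
s=get_state(); print(s["position"],carton_pt(c,.035,.09,-.022))
A=carton_pt(c,.035,.09,.135)
rows([(A,Q),(A+[-.01,0,.02],Q)],step=36,ang=10)
S={n:[] for n in("top","side")}
for n in S:
    for r in find_in("can1",n): print(n,np.round(r["centre"]),round(r["score"],2))
    im=get_image(n)
    for z in(.003,): print(n,"expected feet",proj(n,np.array([slot(-.084,-.046,.04)[0],slot(-.084,.046,.04)[0]])).round())
```

```text
[ 0.5141 -0.2151  0.1809] [ 0.5148 -0.2163  0.1814]
6 [[0,0,-31,0.0,0.0,0.0],[0,0,-63,0.0,-0.01,0.0],[0,-1,-94,0.0,-0.01,0.0],[0,-1,-126,0.01,-0.01,0.0],[0,-1,-157,0.01,-0.02,0.0],[0,0,-180,0.01,-0.02,0.0]]
top [411. 209.] 0.9
top [257. 261.] 0.86
top [298. 263.] 0.78
top [451. 206.] 0.74
top [281. 226.] 0.73
top [370. 212.] 0.66
top expected feet [[296. 265.]
 [259. 263.]]
side [339. 240.] 0.8
side [324. 263.] 0.7
side [337. 162.] 0.61
side expected feet [[341. 248.]
 [325. 267.]]
```

Emit:
{"method": "play_rows", "body": {
  "steps": [
    [0,0,0,0,0,0],
    [0,0,0,0,0,0],
    [0,0,0,0,0,0],
    [0,0,0,0,0,0],
    [0,0,-31,0,0,0],
    [0,0,-63,0,0,0],
    [0,-1,-94,0,0,0],
    [0,-1,-126,0,0,0],
    [0,-1,-157,0,0,0],
    [0,0,-180,0,0,0],
    [0,0,-180,0,0,0]
  ],
  "grip": 0,
  "grip_force": 60
}}

```text
time: 21.08
position: [0.4387, -0.2255, 0.3451]
orientation: [0.216, -0.059, 0.975, 0.012]
contact_force: [-0.1, -0.2, -3.8]
gripper_width: 0.0196
finger_force: 60.5
```

Run:
```python
from can import *
s=get_state(); print(s["joint_pos"],s["position"],s["contact_force"])
print(carton_pt(c,.035,.09,.135))
t=(.084,.046)
rows([(np.array([.46,-.12,.345]),flip(down(0,8))),slot(*t,.31),slot(*t,.22),slot(*t,.135)],step=52,ang=10)
```

```text
[-0.6637 -0.1851 -0.4497  0.9868  0.3014 -0.735 ] [ 0.4387 -0.2255  0.3451] [-0.1356 -0.1741 -3.7817]
[ 0.4489 -0.2243  0.3236]
12 [[-10,34,5,0.08,0.71,0.28],[-20,68,9,0.16,1.41,0.55],[-31,102,14,0.23,2.12,0.83],[-55,130,33,0.22,2.32,0.83],[-79,158,52,0.21,2.52,0.84],[-104,186,71,0.2,2.72,0.84],[-128,214,90,0.19,2.92,0.84],[-153,242,109,0.18,3.12,0.85],[-134,242,150,0.18,3.12,0.85],[-115,242,191,0.18,3.12,0.85],[-97,243,229,0.18,3.12,0.85],[-79,243,268,0.18,3.12,0.85]]
```

Emit:
{"method": "play_rows", "body": {
  "steps": [
    [-10,34,5,0.08,0.71,0.28],
    [-20,68,9,0.16,1.41,0.55],
    [-31,102,14,0.23,2.12,0.83],
    [-55,130,33,0.22,2.32,0.83],
    [-79,158,52,0.21,2.52,0.84],
    [-104,186,71,0.2,2.72,0.84],
    [-128,214,90,0.19,2.92,0.84],
    [-153,242,109,0.18,3.12,0.85],
    [-134,242,150,0.18,3.12,0.85],
    [-115,242,191,0.18,3.12,0.85],
    [-97,243,229,0.18,3.12,0.85],
    [-80,243,266,0.18,3.12,0.85]
  ]
}}

```text
time: 22.58
position: [0.5916, 0.0391, 0.133]
orientation: [-0.002, -0.0, 1.0, 0.001]
contact_force: [0.2, -0.7, -3.1]
gripper_width: 0.0196
finger_force: 60.3
```

Run:
```python
from can import *
s=get_state(); print(s["joint_pos"],s["position"],s["contact_force"])
rows([slot(.084,.046,.126)],step=52,ang=10)
```

```text
[ 0.0652  0.3736 -0.2388  0.9623  0.0014  0.0642] [0.5916 0.0391 0.133 ] [ 0.2056 -0.6584 -3.0671]
1 [[-1,-2,7,0.01,-0.03,0.01]]
```

Emit:
{"method": "play_rows", "body": {
  "steps": [
    [-1,-2,3,0,0,0],
    [-1,-2,5,0,0,0],
    [-1,-2,7,0,0,0],
    [-1,-2,9,0,0,0],
    [-1,-2,9,0,0,0]
  ]
}}

```text
time: 23.2
position: [0.594, 0.0366, 0.1285]
orientation: [-0.0, -0.0, 1.0, 0.001]
contact_force: [0.3, -0.5, -3.1]
gripper_width: 0.0198
finger_force: 60.3
```

Emit:
{"method": "play_rows", "body": {
  "steps": [
    [0,0,1,0,0,0],
    [0,0,2,0,0,0],
    [0,0,3,0,0,0],
    [0,0,3,0,0,0]
  ]
}}

```text
time: 23.7
position: [0.5938, 0.0367, 0.1249]
orientation: [-0.001, -0.0, 1.0, 0.001]
contact_force: [-0.0, 0.6, -2.1]
gripper_width: 0.0196
finger_force: 60.7
```

Run:
```python
from can import *
p=np.array(get_state()["position"])
rows([(p+[0,0,.15],flip(down(0))),(np.array([.50,-.17,.32]),flip(down(c[2],13))),P(.035,0,.06)],step=52,ang=10)
```

```text
11 [[0,0,-50,0.0,0.0,0.0],[0,0,-100,0.01,-0.01,0.0],[0,0,-150,0.01,-0.01,0.0],[19,-41,-159,-0.01,-0.33,-0.17],[38,-82,-168,-0.03,-0.66,-0.34],[57,-124,-177,-0.05,-0.98,-0.51],[75,-165,-186,-0.07,-1.31,-0.69],[94,-206,-195,-0.09,-1.63,-0.86],[97,-253,-174,-0.12,-2.13,-0.86],[100,-300,-152,-0.15,-2.63,-0.85],[103,-346,-131,-0.18,-3.13,-0.85]]
```

Emit:
{"method": "play_rows", "body": {
  "steps": [
    [0,0,1,0,0,0],
    [0,0,1.5,0,0,0],
    [0,0,1.5,0,0,0]
  ]
}}

```text
time: 24.08
position: [0.5942, 0.0368, 0.1249]
orientation: [0.0, -0.0, 1.0, 0.001]
contact_force: [-3.1, 0.6, 8.8]
gripper_width: 0.0195
finger_force: 61.7
```

Emit:
{"method": "play_rows", "body": {
  "steps": [
    [0,0,0,0,0,0],
    [0,0,0,0,0,0],
    [0,0,-48,0,0,0],
    [0,0,-98,0,0,0],
    [0,0,-150,0,0,0],
    [19,-41,-159,0,-0.33,-0.17],
    [38,-82,-168,-0.03,-0.66,-0.34],
    [57,-124,-177,-0.05,-0.98,-0.51],
    [75,-165,-186,-0.07,-1.31,-0.69],
    [94,-206,-195,-0.09,-1.63,-0.86],
    [97,-253,-174,-0.12,-2.13,-0.86],
    [100,-300,-152,-0.15,-2.63,-0.85]
  ],
  "grip": 0.5
}}

```text
time: 25.58
position: [0.4941, -0.2654, 0.2757]
orientation: [0.184, -0.059, 0.981, 0.01]
contact_force: [1.7, -0.1, -0.7]
gripper_width: 0.0428
finger_force: 0.0
```

Run:
```python
from can import *
s=get_state(); print(s["joint_pos"],s["position"],s["gripper_width"])
rows([P(.035,0,.06),P(.035,0,.02),P(.035,0,-.022)],step=40,ang=10)
for n in("top","side"):
    get_image(n)
    for r in find_in("can1",n): print(n,np.round(r["centre"]),round(r["score"],2))
    print(n,proj(n,np.array([slot(.084,.046,.06)[0],carton_pt(c,.035,0,-.04)])).round())
```

```text
[-0.6298  0.0054 -0.4154  0.8719  0.2479 -0.7157] [ 0.4941 -0.2654  0.2757] 0.04277415946032744
5 [[7,-22,8,-0.01,-0.24,0.0],[15,-44,16,-0.02,-0.47,0.0],[12,-44,56,-0.02,-0.47,0.0],[11,-44,77,-0.02,-0.47,0.0],[10,-44,98,-0.02,-0.47,0.0]]
top [259. 258.] 0.96
top [297. 266.] 0.93
top [262. 194.] 0.91
top [410. 211.] 0.75
top [453. 207.] 0.6
top [[263. 195.]
 [414. 214.]]
side [323. 263.] 0.84
side [338. 240.] 0.8
side [343. 174.] 0.67
side [348. 153.] 0.62
side [267. 240.] 0.59
side [[270. 240.]
 [345. 156.]]
```

Emit:
{"method": "play_rows", "body": {
  "steps": [
    [7,-22,8,0,-0.24,0],
    [15,-43,16,0,-0.47,0],
    [13,-43,56,0,-0.47,0],
    [11,-43,78,0,-0.47,0],
    [10,-43,98,0,-0.47,0],
    [10,-43,98,0,-0.47,0]
  ]
}}

```text
time: 26.52
position: [0.5263, -0.3017, 0.1802]
orientation: [0.214, -0.06, 0.975, 0.013]
contact_force: [-0.8, -0.0, 0.6]
gripper_width: 0.0423
finger_force: 0.0
```

Run:
```python
from can import *
s=get_state(); print(s["joint_pos"],s["position"],s["gripper_width"],carton_pt(c,.035,0,-.022))
A=carton_pt(c,.035,0,.135)
rows([(A,Q),(A+[-.01,0,.02],Q)],step=36,ang=10)
```

```text
[-0.6756  0.1398 -0.5193  0.6006  0.3049 -0.7507] [ 0.5263 -0.3017  0.1802] 0.04234576639415274 [ 0.5256 -0.3057  0.1814]
6 [[0,-1,-32,0.0,-0.01,0.0],[0,-1,-63,0.0,-0.01,0.01],[1,-2,-95,0.01,-0.02,0.01],[1,-3,-127,0.01,-0.02,0.01],[1,-4,-158,0.01,-0.03,0.01],[2,-2,-181,0.01,-0.03,0.01]]
```

Emit:
{"method": "play_rows", "body": {
  "steps": [
    [0,-4,0,0,0,0],
    [0,-4,0,0,0,0],
    [0,-4,0,0,0,0],
    [0,-4,0,0,0,0],
    [0,-4,-32,0,0,0],
    [0,-4,-63,0,0,0],
    [1,-4,-95,0,0,0],
    [1,-4,-127,0,0,0],
    [1,-4,-158,0,0,0],
    [2,-4,-181,0,0,0],
    [2,-4,-181,0,0,0]
  ],
  "grip": 0,
  "grip_force": 60
}}

```text
time: 27.9
position: [0.4477, -0.3176, 0.3445]
orientation: [0.214, -0.058, 0.975, 0.012]
contact_force: [-0.3, 0.1, -2.1]
gripper_width: 0.0194
finger_force: 60.1
```

Run:
```python
from can import *
s=get_state(); print(s["joint_pos"],s["position"],s["contact_force"])
t=(.084,-.046)
rows([(np.array([.50,-.17,.345]),flip(down(0,8))),slot(*t,.31),slot(*t,.22),slot(*t,.135)],step=52,ang=10)
```

```text
[-0.8075 -0.0388 -0.3187  1.0191  0.3397 -0.8797] [ 0.4477 -0.3176  0.3445] [-0.2807  0.0522 -2.1095]
11 [[-16,35,7,0.06,0.52,0.21],[-32,70,14,0.11,1.05,0.41],[-48,105,21,0.17,1.57,0.62],[-63,140,28,0.22,2.09,0.82],[-90,175,53,0.21,2.42,0.83],[-116,210,78,0.19,2.76,0.83],[-142,244,103,0.17,3.09,0.84],[-123,244,144,0.17,3.09,0.84],[-104,244,184,0.17,3.09,0.84],[-86,244,223,0.17,3.09,0.84],[-69,245,262,0.17,3.09,0.84]]
```

Emit:
{"method": "play_rows", "body": {
  "steps": [
    [-17,0,-36,0,0,0],
    [-33,35,-29,0.06,0.52,0.21],
    [-49,70,-22,0.11,1.05,0.41],
    [-65,105,-15,0.17,1.57,0.62],
    [-76,140,1,0.22,2.09,0.82],
    [-99,175,35,0.21,2.42,0.83],
    [-122,210,68,0.19,2.76,0.83],
    [-142,244,103,0.17,3.09,0.84],
    [-123,244,144,0.17,3.09,0.84],
    [-104,244,184,0.17,3.09,0.84],
    [-86,244,223,0.17,3.09,0.84],
    [-70,245,260,0.17,3.09,0.84]
  ]
}}

```text
time: 29.4
position: [0.5887, -0.0523, 0.1331]
orientation: [-0.002, -0.001, 1.0, 0.001]
contact_force: [0.7, -0.5, -1.9]
gripper_width: 0.0193
finger_force: 60.0
```

Run:
```python
from can import *
s=get_state(); print(s["joint_pos"],s["position"],s["contact_force"])
rows([slot(.084,-.046,.125)],step=52,ang=10)
```

```text
[-0.0894  0.3696 -0.2443  0.9601  0.0015 -0.0912] [ 0.5887 -0.0523  0.1331] [ 0.6937 -0.516  -1.9264]
1 [[-1,-3,8,0.01,-0.02,0.01]]
```

Emit:
{"method": "play_rows", "body": {
  "steps": [
    [-1,-2,4,0,0,0],
    [-1,-2,7,0,0,0],
    [-1,-2,9,0,0,0],
    [-1,-2,10,0,0,0],
    [-1,-2,11,0,0,0],
    [-1,-2,12,0,0,0],
    [-1,-2,12,0,0,0]
  ]
}}

```text
time: 30.28
position: [0.5913, -0.0546, 0.1251]
orientation: [0.0, -0.001, 1.0, 0.001]
contact_force: [0.2, -0.4, -0.5]
gripper_width: 0.0201
finger_force: 60.3
```

Run:
```python
from can import *
p=np.array(get_state()["position"])
rows([(p+[0,0,.15],flip(down(0))),(np.array([.50,-.25,.33]),flip(down(c[2],13))),P(.035,-.09,.06)],step=52,ang=10)
```

```text
12 [[0,0,-50,0.0,0.0,0.0],[0,0,-100,0.01,0.0,0.01],[0,0,-150,0.01,0.0,0.01],[18,-39,-161,-0.01,-0.32,-0.16],[37,-78,-172,-0.02,-0.65,-0.33],[55,-117,-183,-0.04,-0.97,-0.51],[73,-156,-194,-0.06,-1.29,-0.68],[91,-195,-205,-0.08,-1.62,-0.85],[91,-232,-187,-0.11,-1.99,-0.85],[91,-270,-168,-0.13,-2.37,-0.85],[90,-307,-150,-0.15,-2.74,-0.85],[90,-344,-131,-0.17,-3.12,-0.84]]
```

Contact is just made, since the weight reading is nearly gone. I press 1 mm more, then release and go to the last can.

Emit:
{"method": "play_rows", "body": {
  "steps": [
    [0,0,1,0,0,0],
    [0,0,1.5,0,0,0],
    [0,0,1.5,0,0,0]
  ]
}}

```text
time: 30.65
position: [0.5922, -0.0545, 0.1247]
orientation: [0.001, -0.001, 1.0, 0.001]
contact_force: [-0.1, 0.7, 5.7]
gripper_width: 0.0199
finger_force: 61.0
```

Emit:
{"method": "play_rows", "body": {
  "steps": [
    [0,0,0,0,0,0],
    [0,0,0,0,0,0],
    [0,0,-48,0,0,0],
    [0,0,-98,0,0,0],
    [0,0,-150,0,0,0],
    [22,-47,-163,0,-0.38,-0.2],
    [44,-94,-176,-0.03,-0.77,-0.4],
    [67,-141,-189,-0.05,-1.16,-0.6],
    [91,-195,-205,-0.08,-1.62,-0.85],
    [91,-245,-180,-0.11,-2.1,-0.85],
    [91,-295,-156,-0.14,-2.6,-0.85],
    [90,-344,-131,-0.17,-3.12,-0.84]
  ],
  "grip": 0.5
}}

```text
time: 32.15
position: [0.5012, -0.4008, 0.2534]
orientation: [0.217, -0.059, 0.974, 0.012]
contact_force: [0.7, -0.5, 0.1]
gripper_width: 0.0426
finger_force: 0.0
```

```bash
python3 - <<'E'
from can import *
s=get_state(); print(s["joint_pos"],s["position"],s["gripper_width"])
rows([P(.035,-.09,.04),P(.035,-.09,-.022)],step=40,ang=10)
E
python3 look.py pics/g5.png top:230,500,130,310,1.5 side:230,420,90,310,1.5
```

```text
[-0.8448  0.1829 -0.2878  0.8376  0.3561 -0.9175] [ 0.5012 -0.4008  0.2534] 0.042639252479977394
3 [[-2,1,18,-0.01,0.02,0.0],[-2,2,49,-0.01,0.02,0.0],[-2,2,80,-0.01,0.02,0.0]]
(330, 698, 3)
```

View pics/g5.png

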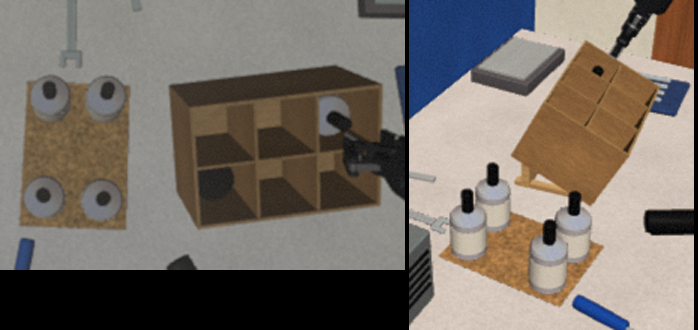

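Four cans are standing on the mat and one is left in the back-right cell. I go down to it now.

Emit:
{"method": "play_rows", "body": {
  "steps": [
    [-2,1,25,0,0,0],
    [-2,1,55,0,0,0],
    [-2,1,80,0,0,0],
    [-2,1,80,0,0,0],
    [-2,1,80,0,0,0]
  ]
}}

```text
time: 32.88
position: [0.5369, -0.3936, 0.1828]
orientation: [0.216, -0.059, 0.975, 0.013]
contact_force: [-0.7, -0.5, 0.5]
gripper_width: 0.0427
finger_force: 0.0
```

Run:
```python
from can import *
s=get_state(); print(s["position"],s["gripper_width"],carton_pt(c,.035,-.09,-.022))
A=carton_pt(c,.035,-.09,.135)
rows([(A,Q),(A+[-.01,0,.06],Q)],step=36,ang=10)
```

```text
[ 0.5369 -0.3936  0.1828] 0.042684405949548275 [ 0.5365 -0.395   0.1814]
7 [[0,0,-31,0.0,0.0,0.0],[0,-1,-62,0.0,0.0,0.0],[1,-1,-94,0.0,0.0,0.0],[1,-1,-125,0.0,0.0,0.0],[1,-1,-156,0.0,0.0,0.0],[-7,-1,-185,0.0,0.0,0.0],[-15,0,-214,0.0,0.0,0.0]]
```

Emit:
{"method": "play_rows", "body": {
  "steps": [
    [0,0,0,0,0,0],
    [0,0,0,0,0,0],
    [0,0,0,0,0,0],
    [0,0,0,0,0,0],
    [0,0,-31,0,0,0],
    [0,-1,-62,0,0,0],
    [1,-1,-94,0,0,0],
    [1,-1,-125,0,0,0],
    [1,-1,-156,0,0,0],
    [-7,-1,-185,0,0,0],
    [-15,0,-214,0,0,0],
    [-15,0,-214,0,0,0]
  ],
  "grip": 0,
  "grip_force": 60
}}

```text
time: 34.38
position: [0.4607, -0.4038, 0.3842]
orientation: [0.217, -0.059, 0.974, 0.011]
contact_force: [-0.2, -0.3, -4.2]
gripper_width: 0.0193
finger_force: 60.2
```

Run:
```python
from can import *
s=get_state(); print(s["joint_pos"],s["position"],s["contact_force"])
t=(0,0)
rows([(np.array([.48,-.17,.38]),flip(down(0,10))),slot(*t,.32),slot(*t,.22),slot(*t,.135)],step=56,ang=10)
```

```text
[-0.9041  0.1031 -0.0818  1.1445  0.3685 -0.9793] [ 0.4607 -0.4038  0.3842] [-0.23   -0.3248 -4.1997]
13 [[-8,46,5,0.05,0.38,0.17],[-16,92,9,0.09,0.75,0.33],[-25,138,14,0.14,1.13,0.5],[-33,184,18,0.19,1.51,0.66],[-41,230,23,0.24,1.88,0.83],[-45,270,41,0.22,2.19,0.83],[-50,310,60,0.2,2.51,0.84],[-54,350,78,0.18,2.82,0.84],[-58,390,97,0.16,3.13,0.85],[-37,390,142,0.16,3.13,0.85],[-16,390,187,0.16,3.13,0.85],[2,390,226,0.16,3.13,0.85],[20,390,264,0.16,3.13,0.85]]
```

Emit:
{"method": "play_rows", "body": {
  "steps": [
    [-8,46,5,0.05,0.38,0.17],
    [-16,92,9,0.09,0.75,0.33],
    [-25,138,14,0.14,1.13,0.5],
    [-33,184,18,0.19,1.51,0.66],
    [-41,230,23,0.24,1.88,0.83],
    [-45,270,41,0.22,2.19,0.83],
    [-50,310,60,0.2,2.51,0.84],
    [-54,350,78,0.18,2.82,0.84],
    [-58,390,97,0.16,3.13,0.85],
    [-37,390,142,0.16,3.13,0.85],
    [-16,390,187,0.16,3.13,0.85],
    [2,390,226,0.16,3.13,0.85]
  ]
}}

```text
time: 35.88
position: [0.5049, -0.0039, 0.1727]
orientation: [-0.002, -0.001, 1.0, 0.002]
contact_force: [1.2, 0.1, -3.6]
gripper_width: 0.0192
finger_force: 60.4
```

Run:
```python
from can import *
s=get_state(); print(s["joint_pos"],s["position"],s["contact_force"])
rows([slot(0,0,.125)],step=52,ang=10)
for n in("top","side"):
    get_image(n)
    for r in find_in("can1",n): print(n,np.round(r["centre"]),round(r["score"],2))
```

```text
[-0.0102  0.1871 -0.3938  0.9948  0.0039 -0.0115] [ 0.5049 -0.0039  0.1727] [ 1.2014  0.1332 -3.6099]
1 [[-3,-2,48,0.03,-0.03,0.01]]
side [288. 223.] 0.8
side [340. 243.] 0.75
side [309. 234.] 0.71
side [268. 242.] 0.66
```

Emit:
{"method": "play_rows", "body": {
  "steps": [
    [-1,-1,25,0,0,0],
    [-2,-1,42,0,0,0],
    [-2,-1,46,0,0,0],
    [-2,-1,48,0,0,0],
    [-2,-1,50,0,0,0],
    [-2,-1,51,0,0,0],
    [-2,-1,51,0,0,0]
  ]
}}

```text
time: 36.95
position: [0.5101, -0.0051, 0.1275]
orientation: [0.001, -0.0, 1.0, 0.002]
contact_force: [-1.2, 1.4, 7.2]
gripper_width: 0.0194
finger_force: 61.9
```

Emit:
{"method": "play_rows", "body": {
  "steps": [
    [0,0,-1,0,0,0],
    [0,0,-1,0,0,0],
    [0,0,-1,0,0,0],
    [0,0,-50,0,0,0],
    [0,0,-100,0,0,0],
    [0,0,-150,0,0,0],
    [30,-40,-170,0,0,0],
    [60,-90,-170,0,0,0],
    [90,-140,-170,0,0,0],
    [110,-190,-170,0,0,0]
  ],
  "grip": 0.5
}}

```text
time: 38.2
position: [0.3977, -0.1972, 0.2952]
orientation: [-0.001, -0.0, 1.0, 0.002]
contact_force: [1.0, -0.1, 0.9]
gripper_width: 0.0429
finger_force: 0.0
```

```bash
python3 look.py pics/g6.png top:60,340,50,310,1.4 side:90,380,150,380,1.35
python3 - <<'E'
from can import *
print(get_state()["position"])
D={}
for n in("top","side"):
    get_image(n)
    for q in("can1","damper_knob","fan_switch_tip","extractor"):
        for r in silhouettes(q,n):
            m_=r["pixels"]; ys,xs=np.nonzero(m_); print(n,q,np.round(r["centre"]).tolist(),round(r["score"],2),(xs.min(),xs.max(),ys.min(),ys.max()))
for a,b in((-.084,-.046),(-.084,.046),(.084,.046),(.084,-.046),(0,0)):
    for n in("top","side"):
        t=np.linspace(0,2*np.pi,24); P_=[]
        p=slot(a,b,0)[0]
        for z,r in((.003,.033),(.081,.033),(.095,.011),(.135,.011)): P_+= [p+[r*np.cos(u),r*np.sin(u),z] for u in t]
        q=proj(n,np.array(P_)); print(n,a,b,q.min(0).round(),q.max(0).round())
E
```

```text
(364, 792, 3)
[ 0.3971 -0.1997  0.295 ]
top can1 [300.0, 194.0] 0.97 (np.int64(287), np.int64(312), np.int64(181), np.int64(211))
top can1 [256.0, 261.0] 0.76 (np.int64(246), np.int64(272), np.int64(248), np.int64(275))
top can1 [295.0, 265.0] 0.7 (np.int64(284), np.int64(310), np.int64(250), np.int64(277))
top can1 [279.0, 228.0] 0.67 (np.int64(266), np.int64(292), np.int64(215), np.int64(243))
top damper_knob [131.0, 222.0] 0.65 (np.int64(118), np.int64(135), np.int64(202), np.int64(231))
top fan_switch_tip [142.0, 174.0] 0.43 (np.int64(138), np.int64(152), np.int64(171), np.int64(182))
top extractor [157.0, 150.0] 0.57 (np.int64(89), np.int64(214), np.int64(59), np.int64(231))
top extractor [281.0, 243.0] 0.52 (np.int64(243), np.int64(317), np.int64(186), np.int64(285))
top extractor [263.0, 194.0] 0.15 (np.int64(251), np.int64(275), np.int64(182), np.int64(210))
side can1 [340.0, 241.0] 0.84 (np.int64(327), np.int64(351), np.int64(218), np.int64(264))
side can1 [268.0, 241.0] 0.78 (np.int64(258), np.int64(282), np.int64(216), np.int64(263))
side can1 [304.0, 247.0] 0.7 (np.int64(
[... 222 characters left out ...]
nt64(244))
side damper_knob [223.0, 322.0] 0.7 (np.int64(203), np.int64(234), np.int64(314), np.int64(335))
side fan_switch_tip [206.0, 242.0] 0.6 (np.int64(205), np.int64(215), np.int64(237), np.int64(254))
side extractor [178.0, 281.0] 0.82 (np.int64(107), np.int64(246), np.int64(194), np.int64(358))
top -0.084 -0.046 [283. 251.] [311. 279.]
side -0.084 -0.046 [328. 217.] [354. 266.]
top -0.084 0.046 [244. 249.] [273. 277.]
side -0.084 0.046 [312. 236.] [338. 287.]
top 0.084 0.046 [249. 180.] [276. 212.]
side 0.084 0.046 [258. 215.] [282. 264.]
top 0.084 -0.046 [286. 182.] [314. 213.]
side 0.084 -0.046 [276. 198.] [300. 245.]
top 0 0 [266. 215.] [293. 245.]
side 0 0 [293. 216.] [318. 265.]
```

View pics/g6.png

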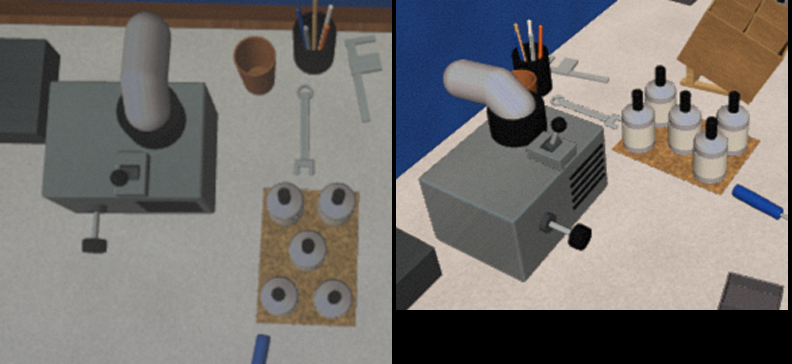

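All five cans are upright on the mat, and their outlines agree with the slots to about 2 px. Top view: knob at (128,226), ball at (145,177). Side view: knob at (226,326), ball at (211,243), box bottom corners at (184,355), (246,296) and (112,325). Next comes the extractor fit.

```bash
cat > ex.py <<'E'
from can import *
from scipy.optimize import least_squares
obs=[("side",(226.3,325.6),(-.045,.06,.085)),("top",(127.9,225.7),(-.045,.06,.085)),("side",(210.7,242.6),(.031,-.02,.2245)),("top",(145,177.1),(.031,-.02,.2245)),
("side",(184,355),(.025,.13,0)),("side",(245.6,296),(.025,-.13,0)),("side",(111.5,325.5),(.225,.13,0))]
def ep(e,p): return Rz(e[2])@np.array(p)+[e[0],e[1],0]
r=least_squares(lambda e:np.concatenate([proj(n,ep(e,p))[0]-px for n,px,p in obs]),[.57,.3,0],loss="soft_l1"); e=r.x
print("e",e,[(proj(n,ep(e,p))[0]-px).round(1).tolist() for n,px,p in obs])
print("knob tri",tri(obs[0][1],obs[1][1]),ep(e,(-.045,.06,.085)),"tip tri",tri(obs[2][1],obs[3][1]),ep(e,(.031,-.02,.2245)))
np.save("e.npy",e)
E
python3 ex.py
```

```text
e [0.5618 0.2968 0.0221] [[-1.6, -1.8], [-0.5, -3.2], [0.7, 0.6], [0.1, 0.1], [0.1, 4.3], [0.2, -9.9], [5.6, 0.9]]
knob tri (array([0.5097, 0.3559, 0.0819]), np.float64(0.0030105319465569625)) [0.5155 0.3558 0.085 ] tip tri (array([0.5938, 0.2777, 0.2259]), np.float64(0.0016513732578819417)) [0.5932 0.2775 0.2245]
```

Run:
```python
from can import *
q=flip(down(.02))
rows([(np.array([.42,.1,.30]),q),(np.array([.512,.356,.2]),q),(np.array([.512,.356,.15]),q)],step=58)
```

```text
12 [[-4,49,-1,0.0,0.0,-0.02],[-7,98,-1,0.01,0.0,-0.04],[-11,148,-2,0.01,-0.01,-0.06],[-14,197,-3,0.02,-0.01,-0.08],[-18,246,-3,0.02,-0.01,-0.11],[-21,295,-4,0.03,-0.01,-0.13],[-40,346,16,0.03,-0.01,-0.13],[-58,397,36,0.03,-0.01,-0.13],[-77,448,56,0.03,-0.01,-0.13],[-95,500,77,0.03,-0.01,-0.13],[-114,551,97,0.03,-0.01,-0.13],[-114,550,147,0.03,-0.01,-0.13]]
```

Emit:
{"method": "play_rows", "body": {
  "steps": [
    [-4,49,-1,0,0,0],
    [-7,98,-1,0,0,0],
    [-11,148,-2,0,0,-0.06],
    [-14,197,-3,0,0,-0.08],
    [-18,246,-3,0,0,-0.11],
    [-21,295,-4,0,0,-0.13],
    [-40,346,16,0,0,-0.13],
    [-58,397,36,0,0,-0.13],
    [-77,448,56,0,0,-0.13],
    [-95,500,77,0,0,-0.13],
    [-114,551,97,0,0,-0.13],
    [-114,550,147,0,0,-0.13]
  ],
  "grip": 0.66
}}

```text
time: 40.3
position: [0.515, 0.3603, 0.1505]
orientation: [0.002, -0.012, 1.0, 0.004]
contact_force: [0.3, -0.3, -1.5]
gripper_width: 0.0566
finger_force: 0.0
```

```bash
python3 look.py pics/g7.png top:90,230,90,290,2.2 side:130,330,180,370,2.1
python3 - <<'E'
from can import *
s=get_state(); print(s["joint_pos"],s["position"],s["gripper_width"])
q=flip(down(.02)); rows([(np.array([.512,.356,.085]),q)],step=25)
p=np.array(s["position"]); print([((proj("side",p+[0,dy,-.015])-(130,180))*2.1).round().tolist() for dy in(-.03,.03)])
E
```

```text
(440, 736, 3)
[ 0.6055  0.4162 -0.1488  1.0154  0.0038  0.5847] [0.5087 0.3536 0.1438] 0.05616696153196312
3 [[-1,1,20,-0.01,-0.02,0.0],[-3,2,39,-0.01,-0.05,0.0],[-4,2,59,-0.02,-0.07,0.01]]
[[[219.0, 255.0]], [[185.0, 294.0]]]
```

View pics/g7.png

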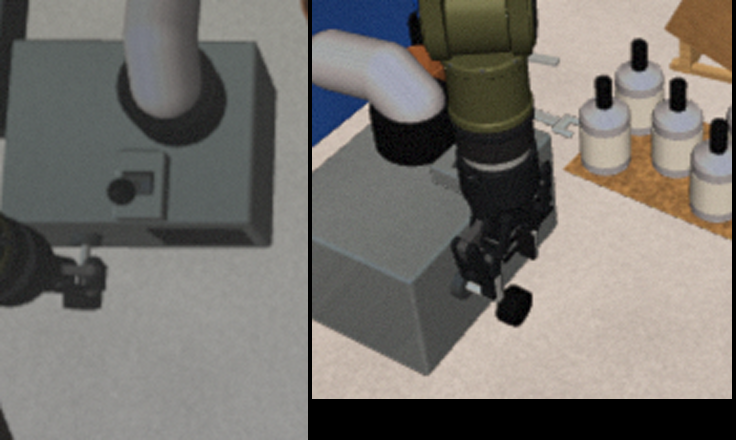

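Run:
```python
from can import *
print(at_z("top",(128,230.2),.085),at_z("top",(128,220.7),.105),at_z("top",(120,225.4),.09),at_z("top",(136,225.4),.09))
s=get_state(); print(s["position"])
```

```text
[0.4972 0.3531 0.085 ] [0.5171 0.3478 0.105 ] [0.5077 0.371  0.09  ] [0.5083 0.3335 0.09  ]
[0.5087 0.3536 0.1438]
```

Emit:
{"method": "play_rows", "body": {
  "steps": [
    [0,0,20,0,0,0],
    [0,0,40,0,0,0],
    [0,0,58,0,0,0],
    [0,0,58,0,0,0]
  ]
}}

```text
time: 40.9
position: [0.5116, 0.3541, 0.0913]
orientation: [-0.002, -0.009, 1.0, 0.001]
contact_force: [-0.0, 0.1, 0.5]
gripper_width: 0.0564
finger_force: 0.0
```

Emit:
{"method": "play_rows", "body": {
  "steps": [
    [0,0,0,0,0,0],
    [0,0,0,0,0,0],
    [0,0,0,0,0,0],
    [0,0,0,0,0,0]
  ],
  "grip": 0,
  "grip_force": 50
}}

```text
time: 41.4
position: [0.5126, 0.3572, 0.0936]
orientation: [-0.001, -0.01, 1.0, 0.004]
contact_force: [-2.0, 5.4, 0.3]
gripper_width: 0.0381
finger_force: 50.3
```

Emit:
{"method": "play_rows", "body": {
  "steps": [
    [5,0,0,0,0,0],
    [10,0,0,0,0,0],
    [15,0,0,0,0,0],
    [20,0,0,0,0,0],
    [25,0,0,0,0,0],
    [25,0,0,0,0,0],
    [25,0,0,0,0,0]
  ]
}}

```text
time: 42.28
position: [0.4876, 0.3569, 0.0935]
orientation: [-0.0, -0.01, 1.0, 0.004]
contact_force: [-1.4, 5.8, -0.5]
gripper_width: 0.0384
finger_force: 52.1
```

Emit:
{"method": "play_rows", "body": {
  "steps": [
    [0,0,0,0,0,0],
    [0,0,0,0,0,0],
    [0,0,0,0,0,0],
    [0,0,-40,0,0,0],
    [0,0,-90,0,0,0],
    [0,0,-140,0,0,0],
    [10,-40,-180,0,0,0],
    [30,-90,-200,0,0,0],
    [60,-140,-200,0,0,0],
    [70,-190,-200,0,0,0],
    [80,-240,-200,0,0,0],
    [80,-260,-200,0,0,0]
  ],
  "grip": 0.66
}}

```text
time: 43.78
position: [0.4116, 0.0899, 0.2914]
orientation: [-0.001, -0.008, 1.0, 0.002]
contact_force: [0.5, -0.5, -0.0]
gripper_width: 0.0563
finger_force: 0.0
```

```bash
python3 look.py pics/g8.png top:80,350,50,310,1.6 side:90,360,150,380,1.3
python3 - <<'E'
from can import *
print(get_state()["position"])
for n in("top","side"):
    get_image(n)
    for q in("can1","damper_knob","fan_switch_tip"):
        print(n,q,[(np.round(r["centre"]).tolist(),round(r["score"],2)) for r in find_in(q,n)])
E
```

```text
(416, 791, 3)
[0.4123 0.0903 0.2914]
top can1 [([261.0, 195.0], 0.85), ([266.0, 257.0], 0.79), ([280.0, 229.0], 0.69), ([300.0, 196.0], 0.58), ([296.0, 263.0], 0.55), ([372.0, 250.0], 0.52)]
top damper_knob [([145.0, 176.0], 0.53)]
top fan_switch_tip [([140.0, 176.0], 0.61)]
side can1 [([286.0, 224.0], 0.91), ([324.0, 264.0], 0.79), ([304.0, 243.0], 0.73), ([340.0, 239.0], 0.58), ([266.0, 242.0], 0.58)]
side damper_knob [([305.0, 269.0], 0.72), ([230.0, 327.0], 0.71)]
side fan_switch_tip [([205.0, 243.0], 0.65)]
```

View pics/g8.png

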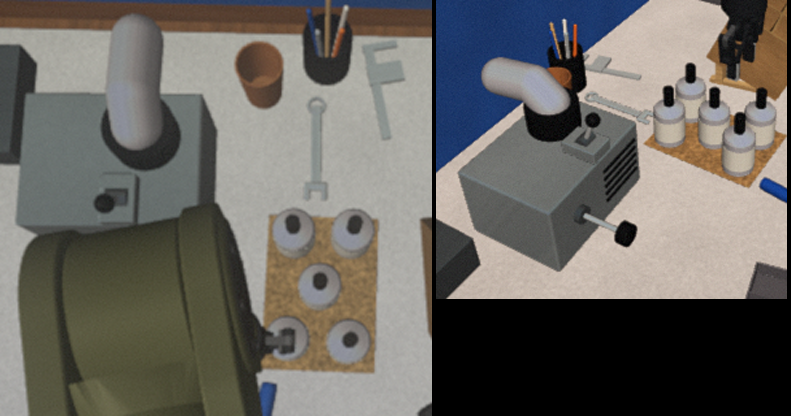

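The side view shows the knob moved out, now at (236,329), and the cans look undisturbed. Next I check the damper shift and plan the lever push.

Run:
```python
from can import *
k=np.array([.509,.354,.085])
for d in(0,.0125,.025,.05): print(d,proj("side",k-[d,0,0]).round(1))
print("elbow front",tri((186,222),(164,142)))
for z in(.2,.25,.3,.35): print(z,proj("side",[.66,.235,z]).round(),proj("top",[.66,.235,z]).round())
print("base front bottom",at_z("top",(167,155),.15))
q=flip(down(0,20))
rows([(np.array([.44,.25,.31]),q),(np.array([.535,.279,.27]),q),(np.array([.545,.279,.226]),q)],step=55)
```

```text
0 [[227.6 324.3]]
0.0125 [[232.4 326.5]]
0.025 [[237.1 328.7]]
0.05 [[246.9 333.2]]
elbow front (array([0.6778, 0.2466, 0.2268]), np.float64(0.01688354075748506))
0.2 [[200. 232.]] [[170. 150.]]
0.25 [[198. 215.]] [[164. 143.]]
0.3 [[195. 197.]] [[158. 135.]]
0.35 [[193. 178.]] [[150. 126.]]
base front bottom [0.6641 0.2549 0.15  ]
6 [[-10,52,-6,0.02,-0.84,0.05],[-20,104,-12,0.03,-1.68,0.09],[-31,157,-19,0.05,-2.51,0.14],[-78,170,1,0.05,-2.51,0.14],[-126,184,21,0.05,-2.51,0.14],[-136,183,65,0.05,-2.51,0.14]]
```

Emit:
{"method": "play_rows", "body": {
  "steps": [
    [-10,52,-6,0,-0.84,0],
    [-20,104,-12,0,-1.68,0.05],
    [-31,157,-19,0,-2.5,0.1],
    [-78,172,1,0,-2.5,0.1],
    [-126,186,21,0,-2.5,0.1],
    [-134,187,65,0,-2.5,0.1],
    [-134,187,65,0,-2.5,0.1]
  ],
  "grip": 0
}}

```text
time: 45.15
position: [0.5405, 0.2808, 0.2219]
orientation: [0.169, -0.003, 0.986, 0.001]
contact_force: [-0.5, 0.0, -0.8]
gripper_width: -0.0003
finger_force: 0.0
```

```bash
python3 look.py pics/g9.png top:80,350,50,310,1.5 side:120,300,170,370,1.9
python3 - <<'E'
from can import *
s=get_state(); print(s["position"],s["joint_pos"],s["gripper_width"])
q=flip(down(0,20))
rows([(np.array([.59,.281,.226]),q),(np.array([.625,.281,.226]),q)],step=12)
E
```

```text
(390, 755, 3)
[0.5424 0.282  0.2268] [ 0.57    0.1146 -0.4086  0.7489 -0.1784  0.5386] -0.000513553127550256
7 [[-11,0,4,0.01,0.0,0.01],[-22,-1,8,0.02,-0.01,0.01],[-33,-1,13,0.04,-0.01,0.02],[-45,-1,17,0.05,-0.02,0.02],[-55,-1,21,0.05,-0.02,0.02],[-66,-1,25,0.05,-0.02,0.02],[-77,-1,29,0.05,-0.02,0.02]]
```

View pics/g9.png

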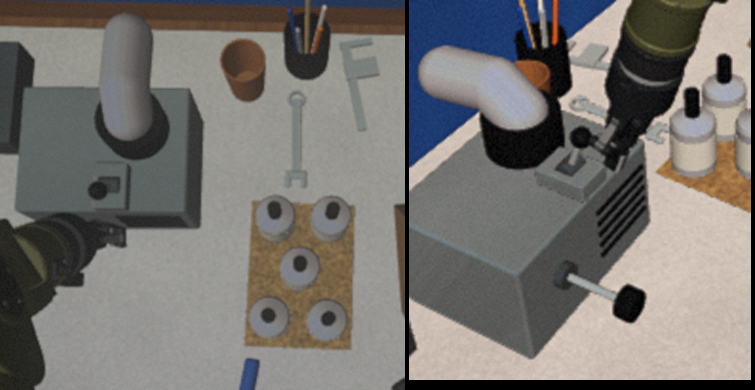

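Run:
```python
from can import *
s=get_state(); p=np.array(s["position"]); z=R.from_quat(np.r_[s["orientation"][1:],s["orientation"][0]]).apply([0,0,1])
for n,o,k in(("top",(80,50),1.5),("side",(120,170),1.9)):
    print(n,((proj(n,np.array([p-.03*z,p,p+.019*z,[.5935,.2776,.2245]]))-o)*k).round().tolist())
```

```text
top [[84.0, 230.0], [91.0, 226.0], [96.0, 224.0], [98.0, 191.0]]
side [[213.0, 138.0], [208.0, 154.0], [204.0, 164.0], [173.0, 139.0]]
```

The fingertip projection agrees with the side view, and the ball lies straight ahead of it. I push the lever over now; the cans and the damper are done.

Emit:
{"method": "play_rows", "body": {
  "steps": [
    [-11,0,4,0,0,0],
    [-22,0,8,0,0,0],
    [-33,0,12,0,0,0],
    [-45,0,16,0,0,0],
    [-55,0,20,0,0,0],
    [-66,0,24,0,0,0],
    [-75,0,28,0,0,0],
    [-75,0,28,0,0,0]
  ]
}}

```text
time: 46.25
position: [0.618, 0.2822, 0.2249]
orientation: [0.168, -0.003, 0.986, 0.004]
contact_force: [-29.7, -1.9, 19.2]
gripper_width: -0.0001
finger_force: 18.0
```

```bash
python3 look.py pics/g10.png top:110,250,50,250,2 side:120,300,170,370,2
python3 - <<'E'
from can import *
s=get_state(); print(s["position"],s["contact_force"])
E
```

```text
(400, 648, 3)
[0.6179 0.2822 0.225 ] [-28.6199  -2.9984  19.1532]
```

View pics/g10.png

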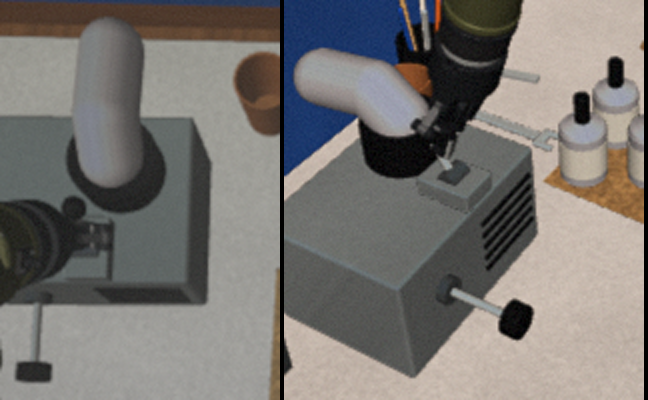

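The lever has swung over to its stop: the ball is at top-view (146,154). I back off, clear the view and verify.

Emit:
{"method": "play_rows", "body": {
  "steps": [
    [10,0,-4,0,0,0],
    [30,0,-12,0,0,0],
    [60,0,-30,0,0,0],
    [70,-20,-70,0,0,0],
    [90,-70,-90,0,0.8,0],
    [100,-120,-100,0,1.6,0],
    [120,-170,-110,0,2.4,0],
    [140,-220,-110,0,2.4,0],
    [150,-270,-110,0,2.4,0],
    [150,-320,-110,0,2.4,0],
    [150,-370,-110,0,2.4,0],
    [150,-420,-110,0,2.4,0]
  ]
}}

```text
time: 47.85
position: [0.4472, -0.1412, 0.2759]
orientation: [0.007, -0.002, 1.0, 0.003]
contact_force: [0.7, 0.0, -0.2]
gripper_width: 0.0001
finger_force: 0.0
```

Emit:
{"method": "play_rows", "body": {
  "steps": [
    [0,-50,0,0,0,0],
    [0,-100,0,0,0,0],
    [0,-150,0,0,0,0],
    [0,-150,0,0,0,0]
  ]
}}

```text
time: 48.35
position: [0.4476, -0.2926, 0.2742]
orientation: [0.006, -0.0, 1.0, 0.002]
contact_force: [-0.1, -0.3, -0.3]
gripper_width: 0.0
finger_force: 0.0
```

```bash
python3 look.py pics/g11.png top:80,500,50,310,1.05 side:90,370,150,380,1.2
python3 - <<'E'
from can import *
s=get_state(); print(s["time"],s["position"],s["contact_force"])
for n in("top","side"): 
    get_image(n); print(n,"ball on/off",proj(n,np.array([[.651,.2776,.2245],[.5935,.2776,.2245]])).round().tolist(),[(np.round(r["centre"]).tolist(),round(r["score"],2)) for r in find_in("fan_switch_tip",n)], "knob mid",proj(n,[.484,.354,.085]).round())
    for r in silhouettes("can1",n):
        ys,xs=np.nonzero(r["pixels"]); print(n,round(r["score"],2),[int(v) for v in(xs.min(),xs.max(),ys.min(),ys.max())])
E
```

```text
(276, 785, 3)
48.45 [ 0.4474 -0.2895  0.2743] [-0.2597  0.348   0.224 ]
top ball on/off [[147.0, 151.0], [145.0, 177.0]] [([146.0, 153.0], 0.59)] knob mid [[127. 236.]]
top 0.8 [287, 313, 181, 211]
top 0.7 [245, 272, 249, 275]
top 0.64 [250, 275, 181, 211]
top 0.61 [266, 292, 215, 243]
side ball on/off [[190.0, 235.0], [211.0, 243.0]] [([194.0, 238.0], 0.56)] knob mid [[237. 329.]]
side 0.92 [256, 281, 217, 262]
side 0.89 [292, 315, 217, 264]
side 0.82 [274, 297, 199, 244]
side 0.76 [309, 336, 235, 286]
side 0.56 [327, 351, 218, 264]
```

View pics/g11.png

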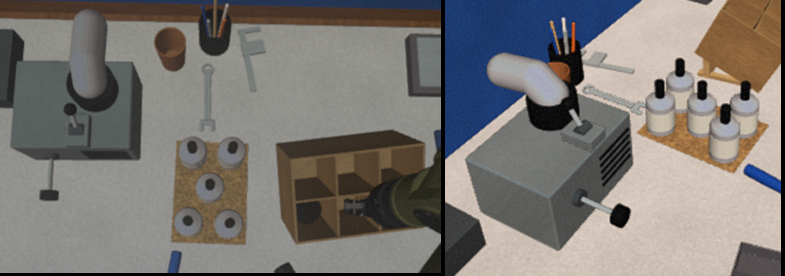

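The fan, damper and cans all look right. One precise check that the lever is fully over.

```bash
python3 look.py pics/g12.png top:120,190,120,190,5.5 side:160,240,210,280,5
```

```text
(385, 793, 3)
```

View pics/g12.png

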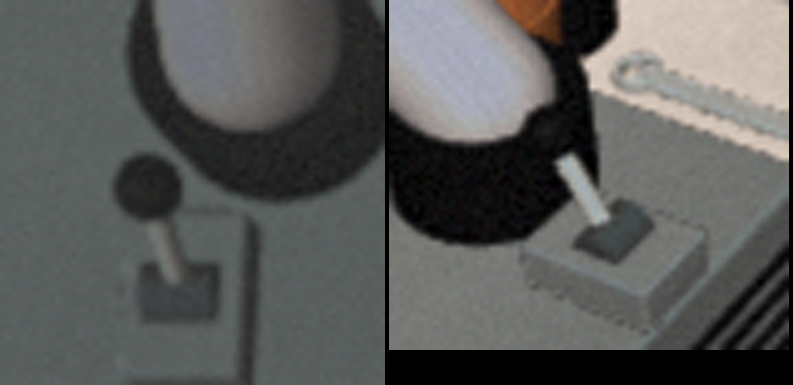

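Run:
```python
from can import *
on=tri((192.2,236),(146.9,154))[0]; off=tri((210.7,242.6),(145,177.1))[0]
print(on,off,"chord",np.linalg.norm(on-off),"expect",2*.06*np.sin(.5),"angle",2*np.arcsin(np.linalg.norm(on-off)/.12))
```

```text
[0.6446 0.2778 0.2242] [0.5938 0.2777 0.2259] chord 0.0508429942858797 expect 0.05753106463250436 angle 0.8750339184674933
```

Vision puts the lever at about 0.88 rad, short of 1.0, even though I met 35 N. That could be the lever's stop, or the gripper touching the hose. I push once more with a steeper tilt that keeps the body well away from the hose.

Run:
```python
from can import *
q=flip(down(0,35))
rows([(np.array([.42,.05,.30]),flip(down(0,10))),(np.array([.50,.284,.28]),q),(np.array([.58,.284,.221]),q)],step=60,ang=10)
print(at_z("top",(152.7,173.3),.172))
```

```text
13 [[4,56,-4,0.01,-0.19,0.01],[8,113,-8,0.02,-0.39,0.01],[13,169,-12,0.02,-0.58,0.02],[17,226,-16,0.03,-0.77,0.03],[21,282,-20,0.04,-0.97,0.03],[25,339,-24,0.05,-1.16,0.04],[9,385,-19,0.05,-1.79,0.04],[-7,432,-15,0.05,-2.41,0.04],[-24,479,-10,0.05,-3.04,0.03],[-40,525,-6,0.05,-3.66,0.03],[-56,572,-1,0.05,-4.29,0.03],[-96,572,29,0.05,-4.29,0.03],[-135,571,59,0.05,-4.29,0.03]]
[0.6149 0.278  0.172 ]
```

Emit:
{"method": "play_rows", "body": {
  "steps": [
    [4,56,-4,0,-0.19,0],
    [8,113,-8,0,-0.39,0],
    [13,169,-12,0,-0.58,0],
    [17,226,-16,0,-0.77,0],
    [21,282,-20,0,-0.97,0],
    [25,339,-24,0,-1.16,0],
    [9,385,-19,0,-1.79,0],
    [-7,432,-15,0,-2.41,0],
    [-24,479,-10,0,-3.04,0],
    [-40,525,-6,0,-3.66,0],
    [-56,572,-1,0,-4.29,0],
    [-75,572,14,0,-4.29,0]
  ],
  "grip": 0
}}

```text
time: 50.35
position: [0.5184, 0.288, 0.2649]
orientation: [0.302, -0.005, 0.953, 0.005]
contact_force: [0.5, 0.2, -0.3]
gripper_width: -0.0002
finger_force: 0.0
```

Run:
```python
from can import *
s=get_state(); print(s["position"],s["contact_force"])
q=flip(down(0,35))
rows([(np.array([.595,.284,.221]),q),(np.array([.625,.284,.221]),q)],step=5,ang=10)
```

```text
[0.5184 0.288  0.2649] [ 0.5173  0.1618 -0.2548]
25 [[-2,0,4,0.01,0.0,0.0],[-4,-1,9,0.01,0.0,0.0],[-6,-1,13,0.02,0.0,0.01],[-8,-1,18,0.02,0.0,0.01],[-10,-1,22,0.03,0.0,0.01],[-12,-2,27,0.03,0.0,0.01],[-15,-2,31,0.04,0.01,0.02],[-17,-2,36,0.04,0.01,0.02],[-19,-3,40,0.05,0.01,0.02],[-21,-3,44,0.05,0.01,0.02],[-23,-3,49,0.06,0.01,0.03],[-25,-4,53,0.06,0.01,0.03],[-27,-4,58,0.07,0.01,0.03],[-29,-4,62,0.07,0.01,0.03],[-31,-4,67,0.08,0.01,0.04],[-33,-5,71,0.08,0.01,0.04],[-35,-5,75,0.09,0.01,0.04],[-37,-5,80,0.09,0.01,0.04],[-41,-5,82,0.09,0.01,0.04],[-44,-5,85,0.09,0.01,0.04],[-48,-5,87,0.09,0.01,0.04],[-51,-6,90,0.09,0.01,0.04],[-55,-6,92,0.09,0.01,0.04],[-58,-6,95,0.09,0.01,0.04],[-62,-6,97,0.09,0.01,0.04]]
```

Emit:
{"method": "play_rows", "body": {
  "steps": [
    [-12,-2,27,0,0,0],
    [-25,-4,53,0,0,0],
    [-37,-5,80,0,0,0],
    [-44,-5,85,0,0,0],
    [-51,-5,90,0,0,0],
    [-55,-5,92,0,0,0],
    [-55,-5,92,0,0,0]
  ]
}}

```text
time: 51.22
position: [0.614, 0.2794, 0.2201]
orientation: [0.298, -0.003, 0.954, 0.004]
contact_force: [-20.3, -1.6, 9.1]
gripper_width: -0.0002
finger_force: 10.6
```

A different posture meets the same stop at the same ball position, so the lever is fully over. I retreat and make the last check.

Emit:
{"method": "play_rows", "body": {
  "steps": [
    [15,0,-10,0,0,0],
    [40,0,-30,0,0,0],
    [70,0,-70,0,0,0],
    [80,-30,-110,0,0.8,0],
    [80,-60,-120,0,1.8,0],
    [80,-100,-120,0,2.8,0],
    [80,-120,-120,0,2.8,0],
    [80,-120,-120,0,2.8,0],
    [80,-120,-120,0,2.8,0]
  ]
}}

```text
time: 52.35
position: [0.4835, 0.1588, 0.2732]
orientation: [0.11, -0.002, 0.994, 0.004]
contact_force: [0.6, -0.5, -0.6]
gripper_width: -0.0001
finger_force: 0.0
```

Run:
```python
from can import *
s=get_state(); print(s["time"],s["position"],s["contact_force"],s["qd"].round(3))
for n in("top","side"):
    get_image(n)
    print(n,[(np.round(r["centre"]).tolist(),round(r["score"],2)) for q in("fan_switch_tip","damper_knob") for r in find_in(q,n)])
    for r in silhouettes("can1",n):
        ys,xs=np.nonzero(r["pixels"]); print(n,round(r["score"],2),[int(v) for v in(xs.min(),xs.max(),ys.min(),ys.max())])
```

```text
52.35 [0.4835 0.1588 0.2732] [ 0.5578 -0.5279 -0.6128] [ 0.012  0.005 -0.002 -0.002 -0.    -0.002]
top [([146.0, 155.0], 0.47)]
top 0.96 [283, 311, 250, 277]
top 0.92 [249, 277, 181, 211]
top 0.66 [287, 312, 182, 211]
top 0.6 [266, 293, 215, 243]
top 0.55 [245, 272, 248, 275]
side [([193.0, 238.0], 0.76), ([348.0, 175.0], 0.68), ([232.0, 327.0], 0.6)]
side 0.94 [328, 351, 217, 264]
side 0.82 [274, 296, 209, 243]
side 0.8 [292, 315, 217, 264]
side 0.77 [310, 334, 236, 285]
side 0.71 [108, 246, 194, 357]
side 0.56 [256, 281, 216, 263]
```

All five cans are where I set them, upright on the mat. I hand the job in.

```bash
python3 -c "
from cell import sign_off; print(sign_off())"
```

```text
the job is handed in; nothing more can be done
None
```

All five cans stand upright on the cork mat, the damper rod is at its middle click, and the fan lever was swung over last, to its stop. The jar is still in the carton, and the job is handed in.

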